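Load the reagent rack in reverse order

TASK

Move the four reagent bottles from the black holders on the aluminium rail into the empty grey rack, one in each compartment, in reverse order: as seen from the robot, the leftmost bottle on the rail goes into the rightmost compartment, the next one into the compartment beside it, and so on. Keep the bottles upright, set each one down on the compartment's floor without dropping it, and leave all four standing there, released.

Things in the scene. Friction and masses are not known exactly. Their poses are not given: they have to be found in the camera images.
- tall_bottle_mid (a point): Tall round white plastic bottle with a grey cap: 100 mm high, body 38 mm in diameter up to 74 mm above its foot, cap 24 mm in diameter; 80 to 170 g. It is the tallest. Loose; stands upright with its foot on the holder's floor. The point is its centre, half-way up; z up along its axis (50 mm above the foot). Grip the body.
- squat_jar_mid (a point): Squat clear specimen jar with a wide white lid: 62 mm high, body 40 mm in diameter, lid 44 mm in diameter from 42 mm above the foot to the top; 60 to 130 g. It is the shortest. Loose; stands upright with its foot on the holder's floor. The point is its centre, half-way up; z up along its axis (31 mm above the foot). Grip the lid.
- square_bottle_mid (a point): Square white plastic bottle with a round black cap: 84 mm high, body 36 x 36 mm up to 62 mm above its foot, cap 26 mm in diameter; 70 to 140 g. Loose; stands upright with its foot on the holder's floor. The point is its centre, half-way up; z up along its axis (42 mm above the foot). x and y are square to its sides, within 6 degrees of parallel to the holder's. Grip the body across two flat sides.
- dropper_bottle_mid (a point): Slim round amber glass dropper bottle with a black collar and a thin rubber bulb: 92 mm high, body 32 mm in diameter up to 55 mm above its foot, bulb 13 mm in diameter; 40 to 85 g. Loose; stands upright with its foot on the holder's floor. The point is its centre, half-way up; z up along its axis (46 mm above the foot). Grip the body.
- holder_tall: Black square plastic holder, an open box 60 x 60 mm outside, 54 x 54 mm inside, rim 14 mm high, floor 3 mm thick, fixed on the rail. At the start the tall bottle stands in it, within 3 mm of its middle. Origin: centre of its underside, which lies on the rail's top; z up, y along the rail. The four holders change places along the rail from start to start.
- holder_jar: Black square plastic holder, an open box 60 x 60 mm outside, 54 x 54 mm inside, rim 14 mm high, floor 3 mm thick, fixed on the rail. At the start the squat jar stands in it, within 3 mm of its middle. Origin: centre of its underside, which lies on the rail's top; z up, y along the rail. The four holders change places along the rail from start to start.
- holder_square: Black square plastic holder, an open box 60 x 60 mm outside, 54 x 54 mm inside, rim 14 mm high, floor 3 mm thick, fixed on the rail. At the start the square bottle stands in it, within 3 mm of its middle. Origin: centre of its underside, which lies on the rail's top; z up, y along the rail. The four holders change places along the rail from start to start.
- holder_dropper: Black square plastic holder, an open box 60 x 60 mm outside, 54 x 54 mm inside, rim 14 mm high, floor 3 mm thick, fixed on the rail. At the start the dropper bottle stands in it, within 3 mm of its middle. Origin: centre of its underside, which lies on the rail's top; z up, y along the rail. The four holders change places along the rail from start to start.
- rail: Flat aluminium rail 72 x 290 mm, 8 mm thick, fixed on the table, that carries the four black holders in a row at y = +102, +34, -34 and -102 mm. It runs roughly left to right as seen from the robot (turned at most 9 degrees), nearer or farther than the rack. Origin: centre of its underside; y along it towards the robot's left, z up.
- rack: Grey plastic reagent rack, empty at the start, fixed on the table: an open tray 72 x 276 mm with a 20 mm high rim, 4 mm walls and a 4 mm floor, divided by walls as high as the rim into four compartments in a row, each 64 x 64 mm inside, centred at x = 0 and y = +102, +34, -34 and -102 mm. It runs roughly left to right as seen from the robot (turned at most 9 degrees). Origin: centre of its underside; y along it towards the robot's left, z up.

How it is judged:
At the end, for the whole second after the job is handed in: Each bottle stands in the compartment that mirrors its holder's place on the rail (leftmost to rightmost and so on), its axis within 18 mm of the compartment's middle along each side, its foot within 6 mm of the floor, leaning less than 7 degrees and at rest (((y of holder_tall in the frame of rail between 0.082 and 0.122 m and y of tall_bottle_mid in the frame of rack between -0.12 and -0.084 m) or (y of holder_tall in the frame of rail between 0.014 and 0.054 m and y of tall_bottle_mid in the frame of rack between -0.052 and -0.016 m) or (y of holder_tall in the frame of rail between -0.054 and -0.014 m and y of tall_bottle_mid in the frame of rack between 0.016 and 0.052 m) or (y of holder_tall in the frame of rail between -0.122 and -0.082 m and y of tall_bottle_mid in the frame of rack between 0.084 and 0.12 m)) and x of tall_bottle_mid in the frame of rack between -0.018 and 0.018 m and z of tall_bottle_mid in the frame of rack between 0.048 and 0.06 m and angle between each of tall_bottle_mid, squat_jar_mid, square_bottle_mid, dropper_bottle_mid's own z axis and vertical below 0.12 rad and linear speed of each of tall_bottle, squat_jar, square_bottle, dropper_bottle below 0.02 m/s and angular speed of each of tall_bottle, squat_jar, square_bottle, dropper_bottle below 0.2 rad/s and ((y of holder_jar in the frame of rail between 0.082 and 0.122 m and y of squat_jar_mid in the frame of rack between -0.12 and -0.084 m) or (y of holder_jar in the frame of rail between 0.014 and 0.054 m and y of squat_jar_mid in the frame of rack between -0.052 and -0.016 m) or (y of holder_jar in the frame of rail between -0.054 and -0.014 m and y of squat_jar_mid in the frame of rack between 0.016 and 0.052 m) or (y of holder_jar in the frame of rail between -0.122 and -0.082 m and y of squat_jar_mid in the frame of rack between 0.084 and 0.12 m)) and x of squat_jar_mid in the frame of rack between -0.018 and 0.018 m and z of squat_jar_mid in the frame of rack between 0.029 and 0.041 m and ((y of holder_square in the frame of rail between 0.082 and 0.122 m and y of square_bottle_mid in the frame of rack between -0.12 and -0.084 m) or (y of holder_square in the frame of rail between 0.014 and 0.054 m and y of square_bottle_mid in the frame of rack between -0.052 and -0.016 m) or (y of holder_square in the frame of rail between -0.054 and -0.014 m and y of square_bottle_mid in the frame of rack between 0.016 and 0.052 m) or (y of holder_square in the frame of rail between -0.122 and -0.082 m and y of square_bottle_mid in the frame of rack between 0.084 and 0.12 m)) and x of square_bottle_mid in the frame of rack between -0.018 and 0.018 m and z of square_bottle_mid in the frame of rack between 0.04 and 0.052 m and ((y of holder_dropper in the frame of rail between 0.082 and 0.122 m and y of dropper_bottle_mid in the frame of rack between -0.12 and -0.084 m) or (y of holder_dropper in the frame of rail between 0.014 and 0.054 m and y of dropper_bottle_mid in the frame of rack between -0.052 and -0.016 m) or (y of holder_dropper in the frame of rail between -0.054 and -0.014 m and y of dropper_bottle_mid in the frame of rack between 0.016 and 0.052 m) or (y of holder_dropper in the frame of rail between -0.122 and -0.082 m and y of dropper_bottle_mid in the frame of rack between 0.084 and 0.12 m)) and x of dropper_bottle_mid in the frame of rack between -0.018 and 0.018 m and z of dropper_bottle_mid in the frame of rack between 0.044 and 0.056 m); the robot touches nothing.
It fails at once if a bottle is tipped by more than 35 degrees (angle between any of tall_bottle_mid, squat_jar_mid, square_bottle_mid, dropper_bottle_mid's own z axis and vertical above 0.61 rad).
It fails at once if a bottle is dropped: it touches nothing while more than 25 mm above where it stood ((height (world z) of tall_bottle_mid above 0.086 m and contact force between tall_bottle and anything else below 0.005 N) or (height (world z) of squat_jar_mid above 0.067 m and contact force between squat_jar and anything else below 0.005 N) or (height (world z) of square_bottle_mid above 0.078 m and contact force between square_bottle and anything else below 0.005 N) or (height (world z) of dropper_bottle_mid above 0.082 m and contact force between dropper_bottle and anything else below 0.005 N)).
It also fails if it takes over 106 s, if anything falls off the work surface, if the arm or the gripper's body presses on something with over 40 N, if the wrist force passes 120 N, or if a joint passes its speed limit or range.

ROBOT

A 6-joint arm with a two-finger parallel gripper is mounted at the origin on the work surface. World frame = base frame: x ahead of the robot, y to its left, z up, the work surface at z = 0. Lengths are in m, angles in rad, forces in N, time in s.
With the tool pointing down it reaches from about 0.3 to 0.775 m from the base axis. Payload 14.6 kg.
Tool frame: the origin (TCP) lies between the finger pads; the fingertips stand 8 mm ahead of it and the grasp point (between the pads) lies 11 mm behind it; z points along the fingers, y is the direction in which the jaws open and shut (so a half turn about z gives the same grasp; the last joint's range is limited). The gripper opens to 94 mm and grips with 3 to 60 N. Pads are 16 mm wide; open, the fingers measure 119 mm over their backs; the gripper's body (75 mm by 177 mm) begins 78 mm behind the grasp point.
Start: joints at [1.149, 0.3, 1.521, -0, 1.321, -0.067], TCP at [0.191, 0.516, 0.213] pointing down, gripper open.
Joint ranges: [-3.03, 3.03], [-0.79, 2.21], [0.23, 2.52], [-1.04, 4.18], [0, 3.07], [-2.55, 2.55]. Speed limits (rad/s): [2.22, 2.22, 2.57, 3.14, 3.14, 3.14].

INTERFACE

Orientations are given as [roll, pitch, yaw] about the fixed x, y, z axes, in that order (R = Rz(yaw) Ry(pitch) Rx(roll)).
In Python, from station import ctrl, viewer, workorder gives the robot as it stands.
- The arm moves only by the tool play_rows, never from a script. Its argument "commands" is a list of rows, each an object of numbers: "dx", "dy", "dz": the shift along the tool's x, y, z in m; "ax", "ay", "az": the turn, a rotation vector about the tool's x, y, z in degrees. In form: [{"dx": .., "dy": .., "dz": .., "ax": .., "ay": .., "az": ..}, ...]. A call has exactly 5 rows; each row shifts and turns the pose as measured when the row begins, along the tool's axes as they then stand; what a row does not reach is not made up. A row lasts 1/12 s, in which the tool goes at most 41.7 mm and 7.16 degrees, less where a joint would pass 70% of its speed; a pose out of reach is approached as far as the arm can. A call with a gripper value outside its range is refused whole. "claw" is the opening, from 0 (shut) to 1 (fully open), set as the call begins (left out, the last holds). The fingers move at their own pace and stop on an object; "squeeze" is the grip in N (left out, the last holds). Time passes only in rows, so rows that do not move let the fingers close, or fill a call up. It gives the time, the measured TCP pose, the force and the opening at its end, in the units of the state.
- ctrl.get_obs(): the state, without advancing time (a new reading comes with each control period).
- viewer.camera(name): name is "scene" or "top"; returns the picture (480x640x3 uint8, red, green, blue); there is no depth.
- viewer.camera_model(name): a dict with "K" (3x3 intrinsics, pixels), "pose" (4x4, takes a point from camera to world coordinates). Camera axes: x right, y down, z forward; pixel columns grow to the right and rows downward; lengths in m; the calibration is good to about 2 mm. A picture is of the moment at which its call begins. camera_model takes no time and is no camera call.
- workorder.hand_in(): hands the job in, once; it reports no verdict.
The state is a dict: "time_s": time; "qpos": joint angles; "joint_vel": joint speeds; "tau": joint torques, N m; "ee_pos": TCP position; "eef_rot": TCP orientation; "force": force on the tool from outside, world axes, zero at the start; "moment": the same for the moment, N m; "grip_width": finger opening in m.
Only numpy, scipy, OpenCV 4.12 (cv2) and the standard library are available. Lean on these libraries where they do the work, as an engineer would, in place of code of your own. Each camera call takes 0.05 s, during which the arm holds its last target. There are 200 camera calls.

## Working session

There is one attempt and no reset: what is moved stays moved. The work goes in short steps, Python scripts to look and compute and a tool call to move; the robot and the scene stay as the last step left them, time stands still between calls to the robot, and variables do not carry over. Pictures are saved under pics/ and viewed, about 12 in all and at most 16, crops included, and the job is handed in when it is done.

Besides the shell and the picture viewer there is one more tool, called after "Emit:" as name(argument=value, ...), one argument or row to a line, values as JSON. play_rows: Moves the arm, as the interface text tells. Its arguments: {"type":"object","properties":{"commands":{"type":"array","items":{"type":"object","properties":{"dx":{"type":"number"},"dy":{"type":"number"},"dz":{"type":"number"},"ax":{"type":"number"},"ay":{"type":"number"},"az":{"type":"number"}}}},"claw":{"type":"number"},"squeeze":{"type":"number"}},"required":["commands"]}

```bash
ls; mkdir -p pics
python3 - <<'E'
from station import ctrl, viewer
import cv2
o=ctrl.get_obs(); print(o)
for n in("scene","top"):
    cv2.imwrite(f"pics/{n}0.png",viewer.camera(n)[:,:,::-1]); m=viewer.camera_model(n); print(n,m["K"],m["pose"])
E
```

```text
pics
{'time_s': 0.0, 'qpos': array([ 1.14943483e+00,  3.00474238e-01,  1.52158837e+00,  7.30827399e-06,
        1.32070993e+00, -6.66000381e-02]), 'joint_vel': array([ 0.00086431, -0.00046497, -0.00223835,  0.00017687, -0.00095106,
       -0.00020932]), 'tau': array([ 2.34013634e-03, -5.31807876e+01, -3.52752793e+01,  7.09980517e-02,
        2.41208839e-02, -1.26974728e-04]), 'ee_pos': array([0.19094636, 0.51551352, 0.21288153]), 'eef_rot': array([-3.14041586e+00, -8.55847992e-05,  2.78682933e+00]), 'force': array([ 0.07911129, -0.49128394, -0.29122356]), 'moment': array([-0.03811896, -0.031759  ,  0.03525716]), 'grip_width': 0.09413514301907805}
scene [[509.38530607   0.         313.1366257 ]
 [  0.         509.38530607 248.04358594]
 [  0.           0.           1.        ]] [[-0.20219138  0.71642373 -0.66772426  0.98047893]
 [ 0.97934055  0.15018934 -0.13540771  0.0539822 ]
 [ 0.00327576 -0.68130771 -0.7319898   0.55431795]
 [ 0.          0.          0.          1.        ]]
top [[600.5640911    0.         335.69273217]
 [  0.         600.5640911  240.31379266]
 [  0.           0.           1.        ]] [[-2.12845929e-02 -9.86689382e-01  1.61217335e-01  4.31471455e-01]
 [-9.99773393e-01  2.10639994e-02 -3.07749256e-03 -3.62228210e-02]
 [-3.59352615e-04 -1.61246305e-01 -9.86914130e-01  7.65245677e-01]
 [ 0.00000000e+00  0.00000000e+00  0.00000000e+00  1.00000000e+00]]
```

View pics/top0.png

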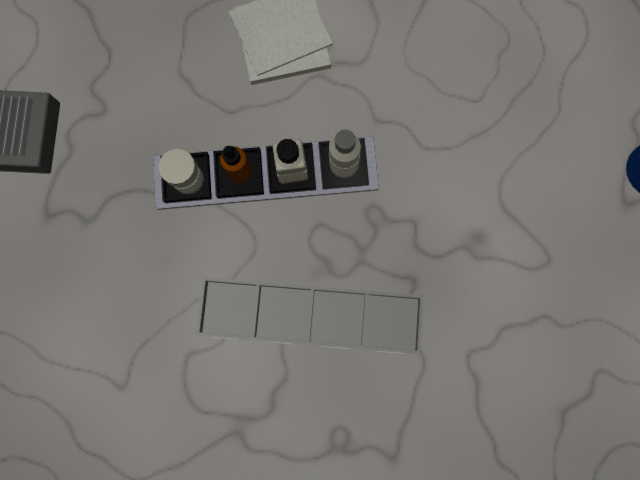

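View pics/scene0.png

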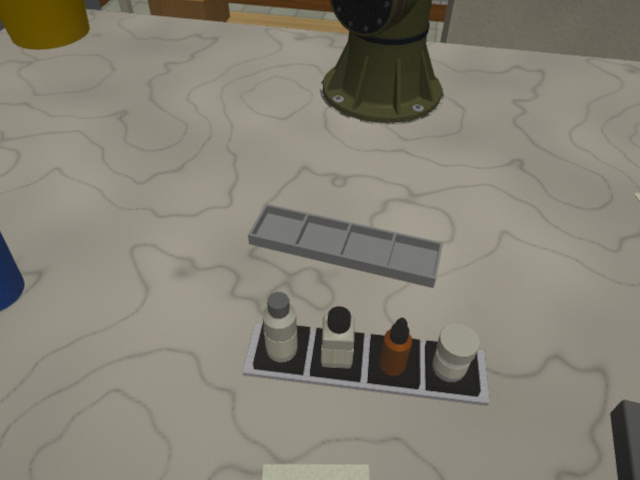

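Top view: along the rail from left to right are the jar (180,165), dropper (232,158), square (288,155) and tall (345,150). The rack is nearer the robot, corners around (203,282) to (418,350). Next is an enlarged crop for the measurement.

Run:
```python
import cv2
im=cv2.imread("pics/top0.png")[120:360,140:440]
im=cv2.convertScaleAbs(cv2.resize(im,(750,600),interpolation=cv2.INTER_CUBIC),alpha=1.6)
cv2.imwrite("pics/c1.png",im)
```

```text
(no output)
```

View pics/c1.png

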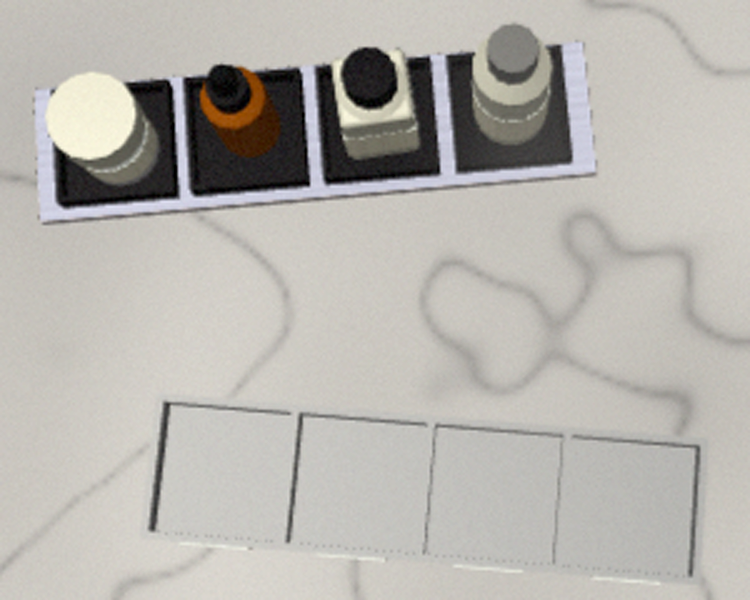

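Crop readings (crop px): jar lid centre (93,116), dropper bulb (222,78), square cap (369,76), tall cap (514,54). Rail corners are (35,90), (583,42), (597,174), (40,222), and the rack's inner rim corners are (164,402), (700,446), (692,577), (149,531).

```bash
cat > h.py <<'E'
import numpy as np, cv2
from station import ctrl, viewer
def ray(n,uv,z):
    m=viewer.camera_model(n);T=m["pose"];d=T[:3,:3]@np.linalg.inv(m["K"])@[uv[0],uv[1],1]
    return T[:3,3]+d*(z-T[2,3])/d[2]
def proj(n,P):
    m=viewer.camera_model(n);T=np.linalg.inv(m["pose"]);p=(T[:3,:3]@np.atleast_2d(P).T+T[:3,3:]);q=m["K"]@p
    return (q[:2]/q[2]).T
E
cat > meas.py <<'E'
from h import *
c=lambda u,v:(140+u/2.5-.3,120+v/2.5-.3)
def rect(pts,z):
    P=np.array([ray("top",c(*p),z)[:2] for p in pts]);TL,TR,BR,BL=P
    ctr=P.mean(0);y=(TL+BL-TR-BR);yaw=np.arctan2(-y[0],y[1])
    print("ctr",ctr.round(4),"yaw deg",np.degrees(yaw).round(2),"L",np.linalg.norm(y)/2,"W",np.linalg.norm(TL+TR-BL-BR)/2)
    return ctr,yaw
rail=rect([(35,90),(583,42),(597,174),(40,222)],.008)
rack=rect([(164,402),(700,446),(692,577),(149,531)],.02)
slot=lambda f,y:f[0]+y*np.array([-np.sin(f[1]),np.cos(f[1])])
S=viewer.camera("scene")[:,:,::-1].copy()
for n,p,z,y in(("jar",(93,116),.073,.102),("drop",(222,78),.103,.034),("sq",(369,76),.095,-.034),("tall",(514,54),.111,-.102)):
    b=ray("top",c(*p),z)[:2];print(n,b.round(4),"holder",slot(rail,y).round(4),"dest",slot(rack,-y).round(4))
    for q,k in((np.r_[b,z],(0,0,255)),(np.r_[slot(rack,-y),.004],(0,255,0)),(np.r_[slot(rail,y),.022],(255,0,0))):
        u=proj("scene",q)[0];cv2.circle(S,tuple(int(v) for v in u.round()),2,k,-1)
cv2.imwrite("pics/s1.png",cv2.resize(S[190:420,230:510],None,fx=2.5,fy=2.5))
E
python3 meas.py
```

```text
ctr [0.6468 0.0509] yaw deg 3.91 L 0.2883495851704685 W 0.07123260147003009
ctr [ 0.4605 -0.0048] yaw deg -5.95 L 0.26698569629303825 W 0.06384564016516428
jar [0.6382 0.149 ] holder [0.6399 0.1527] dest [ 0.45   -0.1063]
drop [0.646  0.0822] holder [0.6445 0.0848] dest [ 0.457  -0.0387]
sq [0.6481 0.0155] holder [0.6492 0.017 ] dest [0.4641 0.029 ]
tall [ 0.6519 -0.0516] holder [ 0.6538 -0.0509] dest [0.4711 0.0966]
```

View pics/s1.png

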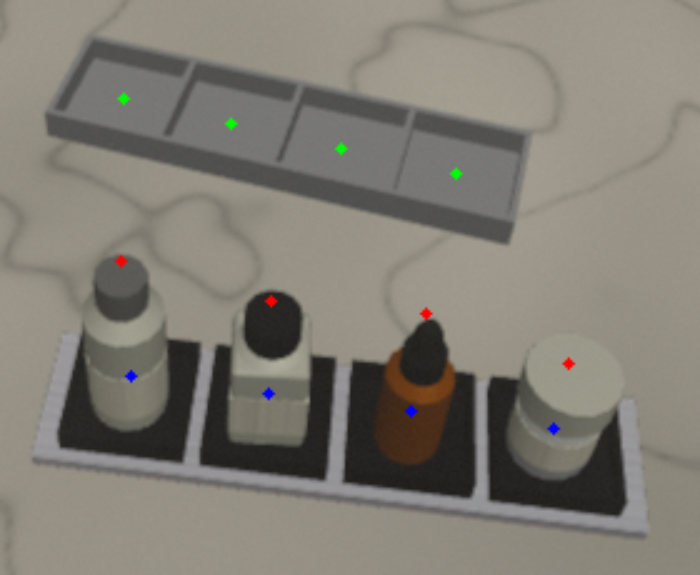

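The overlay fits: destination dots sit at the compartment centres, and the rail and rack sizes match to within 2 mm. I'll turn the tool to yaw 94.5° (the square bottle's measured angle), starting with the jar.

Emit:
play_rows(
  commands=[
    {"az": 6.5},
    {"az": 6.5},
    {"az": 6.5},
    {"az": 6.5},
    {"az": 6.5},
  ],
  claw=1,
  squeeze=20,
)

```text
validation failed for argument at $.co...
```

Emit:
play_rows(
  commands=[
    {"az": 6.5},
    {"az": 6.5},
    {"az": 6.5},
    {"az": 6.5},
    {"az": 6.5},
  ],
)

```text
validation failed for argument at $.co...
```

```bash
cat > d.py <<'E'
import sys,numpy as np
from scipy.spatial.transform import Rotation as R
from station import ctrl
o=ctrl.get_obs();Rm=R.from_euler("xyz",o["eef_rot"]);p=o["ee_pos"]
print("t",round(o["time_s"],2),"p",p.round(4),"yaw",np.degrees(o["eef_rot"]).round(2),"F",o["force"].round(1),"w",round(o["grip_width"],4))
for a in sys.argv[1:]:
    t=np.array(eval(a)); print(a,"tool mm",(Rm.inv().apply(t[:3]-p)*1e3).round(1)); p=t[:3]
G=R.from_euler("xyz",[np.pi,0,np.radians(94.5)]); print("level err deg (tool)",np.degrees((Rm.inv()*G).as_rotvec()).round(2))
E
python3 d.py "(.639,.1505,.16)"
```

```text
t 0.15 p [0.191  0.5156 0.213 ] yaw [-179.95   -0.    159.67] F [0.6 0.7 0.2] w 0.0939
(.639,.1505,.16) tool mm [-546.9 -186.7   53.2]
level err deg (tool) [-5.000e-02  3.000e-02  6.517e+01]
```

All six fields seem to be required in each row.

Emit:
play_rows(
  commands=[
    {"dx": 0,"dy": 0,"dz": 0,"ax": 0,"ay": 0,"az": 6.5},
    {"dx": 0,"dy": 0,"dz": 0,"ax": 0,"ay": 0,"az": 6.5},
    {"dx": 0,"dy": 0,"dz": 0,"ax": 0,"ay": 0,"az": 6.5},
    {"dx": 0,"dy": 0,"dz": 0,"ax": 0,"ay": 0,"az": 6.5},
    {"dx": 0,"dy": 0,"dz": 0,"ax": 0,"ay": 0,"az": 6.5},
  ],
  claw=1,
  squeeze=20,
)

```text
time_s: 0.57
ee_pos: [0.1908, 0.515, 0.2117]
eef_rot: [-3.138, 0.002, 2.2]
force: [0.6, -0.2, 0.3]
grip_width: 0.094
```

Emit:
play_rows(
  commands=[
    {"dx": 0,"dy": 0,"dz": 0,"ax": 0,"ay": 0,"az": 6.5},
    {"dx": 0,"dy": 0,"dz": 0,"ax": 0,"ay": 0,"az": 6.5},
    {"dx": 0,"dy": 0,"dz": 0,"ax": 0,"ay": 0,"az": 6.5},
    {"dx": 0,"dy": 0,"dz": 0,"ax": 0,"ay": 0,"az": 6.5},
    {"dx": 0,"dy": 0,"dz": 0,"ax": 0,"ay": 0,"az": 6.5},
  ],
)

```text
time_s: 0.98
ee_pos: [0.1905, 0.5145, 0.2103]
eef_rot: [-3.139, 0.006, 1.603]
force: [-0.4, 0.4, 0.0]
grip_width: 0.0938
```

```bash
python3 d.py "(.639,.1505,.16)"
```

```text
t 0.98 p [0.1905 0.5145 0.2103] yaw [-179.84    0.33   91.85] F [-0.4  0.4  0. ] w 0.0938
(.639,.1505,.16) tool mm [-378.   436.7   51.3]
level err deg (tool) [-0.17  0.33 -2.65]
```

Emit:
play_rows(
  commands=[
    {"dx": -0.015,"dy": 0.018,"dz": 0.0,"ax": 0,"ay": 0.3,"az": -1},
    {"dx": -0.025,"dy": 0.029,"dz": 0.002,"ax": 0,"ay": 0,"az": -1},
    {"dx": -0.025,"dy": 0.029,"dz": 0.003,"ax": 0,"ay": 0,"az": -0.6},
    {"dx": -0.025,"dy": 0.029,"dz": 0.003,"ax": 0,"ay": 0,"az": 0},
    {"dx": -0.025,"dy": 0.029,"dz": 0.003,"ax": 0,"ay": 0,"az": 0},
  ],
)

```text
time_s: 1.4
ee_pos: [0.3301, 0.4063, 0.1979]
eef_rot: [-3.137, 0.0, 1.647]
force: [0.7, 0.6, 0.9]
grip_width: 0.094
```

Emit:
play_rows(
  commands=[
    {"dx": -0.025,"dy": 0.029,"dz": 0.003,"ax": 0,"ay": 0,"az": 0},
    {"dx": -0.025,"dy": 0.029,"dz": 0.003,"ax": 0,"ay": 0,"az": 0},
    {"dx": -0.025,"dy": 0.029,"dz": 0.003,"ax": 0,"ay": 0,"az": 0},
    {"dx": -0.025,"dy": 0.029,"dz": 0.003,"ax": 0,"ay": 0,"az": 0},
    {"dx": -0.025,"dy": 0.029,"dz": 0.003,"ax": 0,"ay": 0,"az": 0},
  ],
)

```text
time_s: 1.82
ee_pos: [0.4903, 0.2854, 0.1811]
eef_rot: [-3.137, 0.001, 1.648]
force: [-0.6, 1.3, 0.8]
grip_width: 0.094
```

Emit:
play_rows(
  commands=[
    {"dx": -0.025,"dy": 0.029,"dz": 0.003,"ax": 0,"ay": 0,"az": 0},
    {"dx": -0.025,"dy": 0.029,"dz": 0.003,"ax": 0,"ay": 0,"az": 0},
    {"dx": -0.025,"dy": 0.029,"dz": 0.003,"ax": 0,"ay": 0,"az": 0},
    {"dx": -0.018,"dy": 0.02,"dz": 0.0,"ax": 0,"ay": 0,"az": 0},
    {"dx": 0,"dy": 0,"dz": 0,"ax": 0,"ay": 0,"az": 0},
  ],
)

```text
time_s: 2.23
ee_pos: [0.6124, 0.1899, 0.1683]
eef_rot: [-3.134, 0.002, 1.643]
force: [-0.2, -0.5, 0.0]
grip_width: 0.0938
```

```bash
python3 d.py "(.639,.1505,.16)" "(.639,.1505,.052)"
```

```text
t 2.23 p [0.6124 0.1899 0.1683] yaw [-1.7956e+02  1.1000e-01  9.4120e+01] F [-0.2 -0.5  0. ] w 0.0938
(.639,.1505,.16) tool mm [-41.2  23.7   8.2]
(.639,.1505,.052) tool mm [  0.2   0.8 108. ]
level err deg (tool) [-0.44  0.11 -0.38]
```

Emit:
play_rows(
  commands=[
    {"dx": -0.014,"dy": 0.008,"dz": 0.002,"ax": -0.4,"ay": 0,"az": -0.4},
    {"dx": -0.014,"dy": 0.008,"dz": 0.002,"ax": 0,"ay": 0,"az": 0},
    {"dx": -0.013,"dy": 0.008,"dz": 0.002,"ax": 0,"ay": 0,"az": 0},
    {"dx": 0,"dy": 0,"dz": 0,"ax": 0,"ay": 0,"az": 0},
    {"dx": 0,"dy": 0,"dz": 0,"ax": 0,"ay": 0,"az": 0},
  ],
)

```text
time_s: 2.65
ee_pos: [0.6407, 0.1479, 0.16]
eef_rot: [-3.137, 0.002, 1.648]
force: [1.2, 0.8, -0.2]
grip_width: 0.0939
```

```bash
python3 d.py "(.639,.1505,.16)" "(.639,.1505,.052)"; python3 -c "
from h import *
cv2.imwrite('pics/s2.png',viewer.camera('scene')[150:430,200:540,::-1].repeat(2,0).repeat(2,1))"
```

```text
t 2.65 p [0.6407 0.1479 0.16  ] yaw [-1.7975e+02  1.0000e-01  9.4420e+01] F [ 1.2  0.8 -0.2] w 0.0939
(.639,.1505,.16) tool mm [ 2.7 -1.5 -0. ]
(.639,.1505,.052) tool mm [  0.2   0.5 108. ]
level err deg (tool) [-0.25  0.1  -0.08]
```

View pics/s2.png

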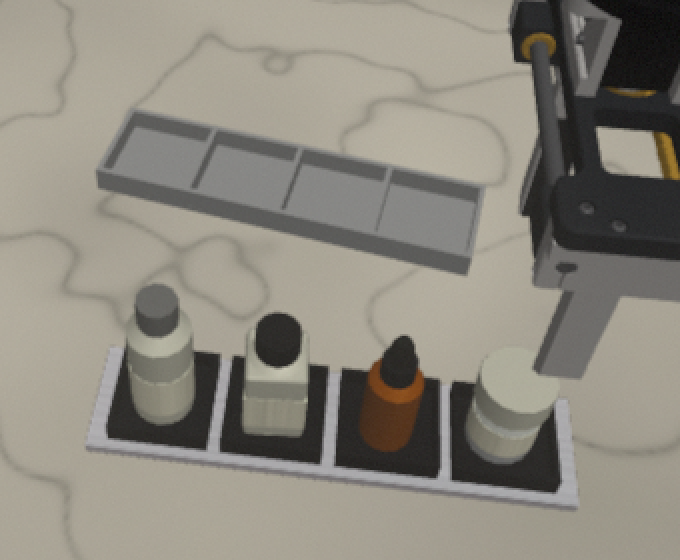

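The open jaws hang over the jar, visible at the right. Now I descend.

Emit:
play_rows(
  commands=[
    {"dx": 0.003,"dy": -0.001,"dz": 0.015,"ax": 0,"ay": 0,"az": 0},
    {"dx": 0,"dy": 0,"dz": 0.02,"ax": 0,"ay": 0,"az": 0},
    {"dx": 0,"dy": 0,"dz": 0.02,"ax": 0,"ay": 0,"az": 0},
    {"dx": 0,"dy": 0,"dz": 0.02,"ax": 0,"ay": 0,"az": 0},
    {"dx": 0,"dy": 0,"dz": 0.015,"ax": 0,"ay": 0,"az": 0},
  ],
)

```text
time_s: 3.12
ee_pos: [0.6395, 0.1553, 0.0726]
eef_rot: [3.137, 0.0, 1.652]
force: [0.2, 1.5, 0.6]
grip_width: 0.0943
```

Emit:
play_rows(
  commands=[
    {"dx": 0,"dy": 0,"dz": 0.01,"ax": 0,"ay": 0,"az": 0},
    {"dx": 0,"dy": 0,"dz": 0.006,"ax": 0,"ay": 0,"az": 0},
    {"dx": 0,"dy": 0,"dz": 0,"ax": 0,"ay": 0,"az": 0},
    {"dx": 0,"dy": 0,"dz": 0,"ax": 0,"ay": 0,"az": 0},
    {"dx": 0,"dy": 0,"dz": 0,"ax": 0,"ay": 0,"az": 0},
  ],
)

```text
time_s: 3.53
ee_pos: [0.6376, 0.1579, 0.0545]
eef_rot: [3.14, 0.0, 1.655]
force: [-0.3, 0.6, 1.2]
grip_width: 0.0944
```

```bash
python3 d.py "(.639,.1505,.052)"
```

```text
t 3.53 p [0.6376 0.1579 0.0545] yaw [1.799e+02 2.000e-02 9.480e+01] F [-0.3  0.6  1.2] w 0.0944
(.639,.1505,.052) tool mm [-7.5  0.7  2.5]
level err deg (tool) [0.1  0.02 0.3 ]
```

Emit:
play_rows(
  commands=[
    {"dx": -0.006,"dy": 0.0007,"dz": 0.002,"ax": 0,"ay": 0,"az": 0.3},
    {"dx": 0,"dy": 0,"dz": 0,"ax": 0,"ay": 0,"az": 0},
    {"dx": 0,"dy": 0,"dz": 0,"ax": 0,"ay": 0,"az": 0},
    {"dx": 0,"dy": 0,"dz": 0,"ax": 0,"ay": 0,"az": 0},
    {"dx": 0,"dy": 0,"dz": 0,"ax": 0,"ay": 0,"az": 0},
  ],
)

```text
time_s: 3.95
ee_pos: [0.6404, 0.1513, 0.0555]
eef_rot: [3.135, -0.0, 1.648]
force: [0.2, -0.4, 0.2]
grip_width: 0.0941
```

```bash
python3 d.py "(.639,.1505,.052)"
```

```text
t 3.95 p [0.6404 0.1513 0.0555] yaw [ 1.7964e+02 -1.0000e-02  9.4440e+01] F [ 0.2 -0.4  0.2] w 0.0941
(.639,.1505,.052) tool mm [-0.7 -1.5  3.5]
level err deg (tool) [ 0.36 -0.01 -0.06]
```

Emit:
play_rows(
  commands=[
    {"dx": -0.0005,"dy": -0.001,"dz": 0.003,"ax": 0,"ay": 0,"az": 0},
    {"dx": 0,"dy": 0,"dz": 0,"ax": 0,"ay": 0,"az": 0},
    {"dx": 0,"dy": 0,"dz": 0,"ax": 0,"ay": 0,"az": 0},
    {"dx": 0,"dy": 0,"dz": 0,"ax": 0,"ay": 0,"az": 0},
    {"dx": 0,"dy": 0,"dz": 0,"ax": 0,"ay": 0,"az": 0},
  ],
  claw=0,
  squeeze=20,
)

```text
time_s: 4.37
ee_pos: [0.6393, 0.1507, 0.0523]
eef_rot: [3.135, -0.0, 1.648]
force: [0.3, -0.0, -0.4]
grip_width: 0.0638
```

Emit:
play_rows(
  commands=[
    {"dx": 0,"dy": 0,"dz": 0,"ax": 0,"ay": 0,"az": 0},
    {"dx": 0,"dy": 0,"dz": 0,"ax": 0,"ay": 0,"az": 0},
    {"dx": 0,"dy": 0,"dz": 0,"ax": 0,"ay": 0,"az": 0},
    {"dx": 0,"dy": 0,"dz": 0,"ax": 0,"ay": 0,"az": 0},
    {"dx": 0,"dy": 0,"dz": 0,"ax": 0,"ay": 0,"az": 0},
  ],
)

```text
time_s: 4.78
ee_pos: [0.6394, 0.1508, 0.0524]
eef_rot: [3.135, -0.0, 1.648]
force: [0.1, 1.4, -0.3]
grip_width: 0.0434
```

```bash
python3 d.py "(.555,.1505,.13)" "(.555,-.1063,.13)" "(.45,-.1063,.13)"
```

```text
t 4.78 p [0.6394 0.1508 0.0524] yaw [ 1.7962e+02 -1.0000e-02  9.4450e+01] F [ 0.1  1.4 -0.3] w 0.0434
(.555,.1505,.13) tool mm [  6.2 -83.7 -78.2]
(.555,-.1063,.13) tool mm [-2.56e+02 -1.99e+01 -2.00e-01]
(.45,-.1063,.13) tool mm [   8.1 -104.7   -0.7]
level err deg (tool) [ 0.38 -0.01 -0.05]
```

Gripped: the width of 43 mm matches the lid. Now I lift.

Emit:
play_rows(
  commands=[
    {"dx": 0,"dy": 0,"dz": -0.01,"ax": 0,"ay": 0,"az": 0},
    {"dx": 0,"dy": 0,"dz": -0.02,"ax": 0,"ay": 0,"az": 0},
    {"dx": 0,"dy": 0,"dz": -0.02,"ax": 0,"ay": 0,"az": 0},
    {"dx": 0,"dy": 0,"dz": -0.018,"ax": 0,"ay": 0,"az": 0},
    {"dx": 0,"dy": -0.003,"dz": -0.01,"ax": 0,"ay": 0,"az": 0},
  ],
)

```text
time_s: 5.2
ee_pos: [0.6345, 0.1502, 0.1324]
eef_rot: [3.141, 0.0, 1.648]
force: [-0.3, -0.3, -0.7]
grip_width: 0.0439
```

Emit:
play_rows(
  commands=[
    {"dx": 0.001,"dy": -0.014,"dz": 0,"ax": 0,"ay": 0,"az": 0},
    {"dx": 0.001,"dy": -0.018,"dz": 0,"ax": 0,"ay": 0,"az": 0},
    {"dx": 0.001,"dy": -0.018,"dz": 0,"ax": 0,"ay": 0,"az": 0},
    {"dx": 0.001,"dy": -0.018,"dz": 0,"ax": 0,"ay": 0,"az": 0},
    {"dx": -0.005,"dy": -0.014,"dz": 0,"ax": 0,"ay": 0,"az": 0},
  ],
)

```text
time_s: 5.62
ee_pos: [0.5509, 0.1431, 0.1369]
eef_rot: [3.134, -0.0, 1.648]
force: [0.2, -1.2, 0.1]
grip_width: 0.0435
```

```bash
python3 d.py "(.555,-.1063,.13)" "(.45,-.1063,.13)"
```

```text
t 5.62 p [0.5509 0.1431 0.1369] yaw [ 1.7957e+02 -2.0000e-02  9.4430e+01] F [ 0.2 -1.2  0.1] w 0.0435
(.555,-.1063,.13) tool mm [-249.   -15.3    6.6]
(.45,-.1063,.13) tool mm [   8.1 -104.7   -0.8]
level err deg (tool) [ 0.43 -0.02 -0.07]
```

Emit:
play_rows(
  commands=[
    {"dx": -0.018,"dy": -0.009,"dz": 0.0005,"ax": 0.4,"ay": 0,"az": 0},
    {"dx": -0.025,"dy": -0.012,"dz": 0.0005,"ax": 0,"ay": 0,"az": 0},
    {"dx": -0.025,"dy": -0.012,"dz": 0.0005,"ax": 0,"ay": 0,"az": 0},
    {"dx": -0.025,"dy": -0.012,"dz": 0.0005,"ax": 0,"ay": 0,"az": 0},
    {"dx": -0.025,"dy": -0.012,"dz": 0.0005,"ax": 0,"ay": 0,"az": 0},
  ],
)

```text
time_s: 6.03
ee_pos: [0.4984, 0.0206, 0.1358]
eef_rot: [3.14, -0.001, 1.655]
force: [0.4, -0.1, -0.7]
grip_width: 0.0436
```

Emit:
play_rows(
  commands=[
    {"dx": -0.025,"dy": -0.012,"dz": 0.0005,"ax": 0,"ay": 0,"az": 0},
    {"dx": -0.025,"dy": -0.012,"dz": 0.0005,"ax": 0,"ay": 0,"az": 0},
    {"dx": -0.025,"dy": -0.012,"dz": 0.0005,"ax": 0,"ay": 0,"az": 0},
    {"dx": -0.018,"dy": -0.01,"dz": 0.0005,"ax": 0,"ay": 0,"az": 0},
    {"dx": -0.01,"dy": -0.005,"dz": 0.0005,"ax": 0,"ay": 0,"az": 0},
  ],
)

```text
time_s: 6.45
ee_pos: [0.4513, -0.0928, 0.1347]
eef_rot: [3.138, -0.0, 1.654]
force: [-0.3, 0.5, -0.3]
grip_width: 0.0433
```

```bash
python3 d.py "(.45,-.1063,.08)"
```

```text
t 6.45 p [ 0.4513 -0.0928  0.1347] yaw [179.82  -0.    94.76] F [-0.3  0.5 -0.3] w 0.0433
(.45,-.1063,.08) tool mm [-13.4  -2.6  54.7]
level err deg (tool) [ 0.18 -0.    0.26]
```

Emit:
play_rows(
  commands=[
    {"dx": -0.006,"dy": -0.001,"dz": 0.005,"ax": 0,"ay": 0,"az": 0},
    {"dx": -0.004,"dy": 0,"dz": 0.015,"ax": 0,"ay": 0,"az": 0},
    {"dx": 0,"dy": 0,"dz": 0.015,"ax": 0,"ay": 0,"az": 0},
    {"dx": 0,"dy": 0,"dz": 0.012,"ax": 0,"ay": 0,"az": 0},
    {"dx": 0,"dy": 0,"dz": 0.006,"ax": 0,"ay": 0,"az": 0},
  ],
)

```text
time_s: 6.87
ee_pos: [0.4513, -0.1053, 0.0815]
eef_rot: [3.133, 0.002, 1.65]
force: [-0.0, -0.3, -1.4]
grip_width: 0.0438
```

```bash
python3 d.py "(.45,-.1063,.0455)"
```

```text
t 6.87 p [ 0.4513 -0.1053  0.0815] yaw [1.7953e+02 1.1000e-01 9.4550e+01] F [-0.  -0.3 -1.4] w 0.0438
(.45,-.1063,.0455) tool mm [-0.8 -1.6 36. ]
level err deg (tool) [0.47 0.11 0.05]
```

Emit:
play_rows(
  commands=[
    {"dx": -0.001,"dy": -0.001,"dz": 0.008,"ax": 0.4,"ay": 0,"az": 0},
    {"dx": 0,"dy": 0,"dz": 0.01,"ax": 0,"ay": 0,"az": 0},
    {"dx": 0,"dy": 0,"dz": 0.008,"ax": 0,"ay": 0,"az": 0},
    {"dx": 0,"dy": 0,"dz": 0.004,"ax": 0,"ay": 0,"az": 0},
    {"dx": 0,"dy": 0,"dz": 0.002,"ax": 0,"ay": 0,"az": 0},
  ],
)

```text
time_s: 7.28
ee_pos: [0.4505, -0.1055, 0.0462]
eef_rot: [-3.141, 0.002, 1.652]
force: [0.0, -0.6, -0.6]
grip_width: 0.0435
```

```bash
python3 d.py "(.45,-.1063,.0455)"
```

```text
t 7.28 p [ 0.4505 -0.1055  0.0462] yaw [-1.7999e+02  9.0000e-02  9.4630e+01] F [ 0.  -0.6 -0.6] w 0.0435
(.45,-.1063,.0455) tool mm [-0.8 -0.6  0.7]
level err deg (tool) [-0.01  0.09  0.13]
```

Emit:
play_rows(
  commands=[
    {"dx": 0,"dy": 0,"dz": 0.0008,"ax": 0,"ay": 0,"az": 0},
    {"dx": 0,"dy": 0,"dz": 0.0005,"ax": 0,"ay": 0,"az": 0},
    {"dx": 0,"dy": 0,"dz": 0.0005,"ax": 0,"ay": 0,"az": 0},
    {"dx": 0,"dy": 0,"dz": 0,"ax": 0,"ay": 0,"az": 0},
    {"dx": 0,"dy": 0,"dz": 0,"ax": 0,"ay": 0,"az": 0},
  ],
)

```text
time_s: 7.7
ee_pos: [0.451, -0.1056, 0.0458]
eef_rot: [3.141, 0.002, 1.652]
force: [-0.7, -0.7, -1.4]
grip_width: 0.0431
```

Emit:
play_rows(
  commands=[
    {"dx": 0,"dy": 0,"dz": 0.001,"ax": 0,"ay": 0,"az": 0},
    {"dx": 0,"dy": 0,"dz": 0.001,"ax": 0,"ay": 0,"az": 0},
    {"dx": 0,"dy": 0,"dz": 0.001,"ax": 0,"ay": 0,"az": 0},
    {"dx": 0,"dy": 0,"dz": 0,"ax": 0,"ay": 0,"az": 0},
    {"dx": 0,"dy": 0,"dz": 0,"ax": 0,"ay": 0,"az": 0},
  ],
)

```text
time_s: 8.12
ee_pos: [0.4523, -0.106, 0.0453]
eef_rot: [3.138, 0.004, 1.652]
force: [-0.6, 0.3, -0.7]
grip_width: 0.0437
```

Emit:
play_rows(
  commands=[
    {"dx": 0,"dy": -0.001,"dz": 0.001,"ax": 0,"ay": 0,"az": 0},
    {"dx": 0,"dy": 0,"dz": 0.001,"ax": 0,"ay": 0,"az": 0},
    {"dx": 0,"dy": 0,"dz": 0.001,"ax": 0,"ay": 0,"az": 0},
    {"dx": 0,"dy": 0,"dz": 0.001,"ax": 0,"ay": 0,"az": 0},
    {"dx": 0,"dy": 0,"dz": 0.001,"ax": 0,"ay": 0,"az": 0},
  ],
)

```text
time_s: 8.53
ee_pos: [0.4524, -0.1064, 0.0445]
eef_rot: [3.135, 0.005, 1.653]
force: [-8.7, 2.7, 21.5]
grip_width: 0.0438
```

Firm contact with the floor (21 N at z 0.0445). I ease off slightly, release, and rise.

Emit:
play_rows(
  commands=[
    {"dx": 0,"dy": 0,"dz": -0.0005,"ax": 0,"ay": 0,"az": 0},
    {"dx": 0,"dy": 0,"dz": 0,"ax": 0,"ay": 0,"az": 0},
    {"dx": 0,"dy": 0,"dz": 0,"ax": 0,"ay": 0,"az": 0},
    {"dx": 0,"dy": 0,"dz": 0,"ax": 0,"ay": 0,"az": 0},
    {"dx": 0,"dy": 0,"dz": 0,"ax": 0,"ay": 0,"az": 0},
  ],
)

```text
time_s: 8.95
ee_pos: [0.4523, -0.1064, 0.0449]
eef_rot: [3.135, 0.005, 1.653]
force: [0.0, 0.0, -0.9]
grip_width: 0.0432
```

Emit:
play_rows(
  commands=[
    {"dx": 0,"dy": 0,"dz": 0,"ax": 0,"ay": 0,"az": 0},
    {"dx": 0,"dy": 0,"dz": 0,"ax": 0,"ay": 0,"az": 0},
    {"dx": 0,"dy": 0,"dz": 0,"ax": 0,"ay": 0,"az": 0},
    {"dx": 0,"dy": 0,"dz": 0,"ax": 0,"ay": 0,"az": 0},
    {"dx": 0,"dy": 0,"dz": 0,"ax": 0,"ay": 0,"az": 0},
  ],
  claw=1,
)

```text
time_s: 9.37
ee_pos: [0.4522, -0.1064, 0.0444]
eef_rot: [3.135, 0.005, 1.653]
force: [0.1, 0.1, 0.5]
grip_width: 0.0735
```

Emit:
play_rows(
  commands=[
    {"dx": 0,"dy": 0,"dz": 0,"ax": 0,"ay": 0,"az": 0},
    {"dx": 0,"dy": 0,"dz": -0.01,"ax": 0,"ay": 0,"az": 0},
    {"dx": 0,"dy": 0,"dz": -0.03,"ax": 0,"ay": 0,"az": 0},
    {"dx": 0,"dy": 0,"dz": -0.04,"ax": 0,"ay": 0,"az": 0},
    {"dx": 0,"dy": 0,"dz": -0.03,"ax": 0,"ay": 0,"az": 0},
  ],
)

```text
time_s: 9.78
ee_pos: [0.4483, -0.1049, 0.1544]
eef_rot: [-3.137, 0.0, 1.653]
force: [0.7, 0.2, 1.0]
grip_width: 0.0939
```

```bash
python3 d.py "(.646,.0835,.165)"
```

```text
t 9.78 p [ 0.4483 -0.1049  0.1544] yaw [-1.7971e+02  1.0000e-02  9.4710e+01] F [0.7 0.2 1. ] w 0.0939
(.646,.0835,.165) tool mm [171.6 212.5 -11.7]
level err deg (tool) [-0.29  0.01  0.21]
```

Emit:
play_rows(
  commands=[
    {"dx": 0.012,"dy": 0.015,"dz": -0.002,"ax": -0.3,"ay": 0,"az": 0.2},
    {"dx": 0.02,"dy": 0.025,"dz": -0.002,"ax": 0,"ay": 0,"az": 0},
    {"dx": 0.02,"dy": 0.025,"dz": -0.001,"ax": 0,"ay": 0,"az": 0},
    {"dx": 0.02,"dy": 0.025,"dz": -0.001,"ax": 0,"ay": 0,"az": 0},
    {"dx": 0.02,"dy": 0.025,"dz": -0.001,"ax": 0,"ay": 0,"az": 0},
  ],
)

```text
time_s: 10.2
ee_pos: [0.5597, -0.0042, 0.1761]
eef_rot: [3.126, 0.005, 1.643]
force: [0.5, -0.7, -0.6]
grip_width: 0.0941
```

Emit:
play_rows(
  commands=[
    {"dx": 0.02,"dy": 0.025,"dz": 0,"ax": 0,"ay": 0,"az": 0},
    {"dx": 0.02,"dy": 0.025,"dz": 0,"ax": 0,"ay": 0,"az": 0},
    {"dx": 0.02,"dy": 0.025,"dz": 0,"ax": 0,"ay": 0,"az": 0},
    {"dx": 0.012,"dy": 0.014,"dz": 0,"ax": 0,"ay": 0,"az": 0},
    {"dx": 0.004,"dy": 0.005,"dz": 0,"ax": 0,"ay": 0,"az": 0},
  ],
)

```text
time_s: 10.62
ee_pos: [0.6532, 0.0866, 0.1818]
eef_rot: [3.123, 0.005, 1.646]
force: [-0.4, -0.6, 0.8]
grip_width: 0.0942
```

```bash
python3 d.py "(.646,.0835,.13)"; python3 -c "
from h import *
cv2.imwrite('pics/t3.png',cv2.convertScaleAbs(viewer.camera('top')[100:370,130:450,::-1].repeat(2,0).repeat(2,1),alpha=1.5))"
```

```text
t 10.62 p [0.6532 0.0866 0.1818] yaw [178.91   0.3   94.28] F [-0.4 -0.6  0.8] w 0.0942
(.646,.0835,.13) tool mm [-2.3 -8.4 51.7]
level err deg (tool) [ 1.09  0.3  -0.22]
```

View pics/t3.png

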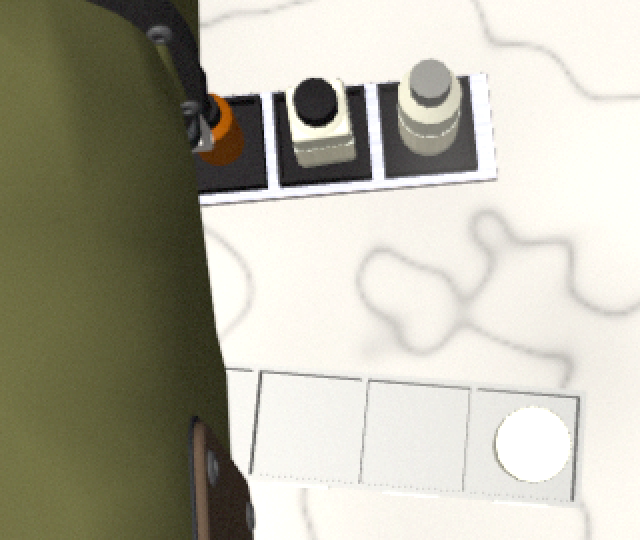

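The jar stands in the rightmost compartment. Next is alignment over the dropper bottle.

Emit:
play_rows(
  commands=[
    {"dx": -0.002,"dy": -0.008,"dz": 0.005,"ax": 1.1,"ay": 0.3,"az": -0.2},
    {"dx": 0,"dy": 0,"dz": 0.005,"ax": 0,"ay": 0,"az": 0},
    {"dx": 0,"dy": 0,"dz": 0.005,"ax": 0,"ay": 0,"az": 0},
    {"dx": 0,"dy": 0,"dz": 0.003,"ax": 0,"ay": 0,"az": 0},
    {"dx": 0,"dy": 0,"dz": 0,"ax": 0,"ay": 0,"az": 0},
  ],
)

```text
time_s: 11.08
ee_pos: [0.642, 0.0802, 0.1628]
eef_rot: [-3.138, -0.0, 1.647]
force: [0.4, -0.5, 0.6]
grip_width: 0.0943
```

```bash
python3 d.py "(.646,.0835,.042)"
```

```text
t 11.08 p [0.642  0.0802 0.1628] yaw [-1.7982e+02 -1.0000e-02  9.4380e+01] F [ 0.4 -0.5  0.6] w 0.0943
(.646,.0835,.042) tool mm [  3.    4.7 120.8]
level err deg (tool) [-0.18 -0.01 -0.12]
```

Emit:
play_rows(
  commands=[
    {"dx": 0,"dy": 0.003,"dz": 0.015,"ax": 0,"ay": 0,"az": 0},
    {"dx": 0,"dy": 0,"dz": 0.022,"ax": 0,"ay": 0,"az": 0},
    {"dx": 0,"dy": 0,"dz": 0.022,"ax": 0,"ay": 0,"az": 0},
    {"dx": 0,"dy": 0,"dz": 0.018,"ax": 0,"ay": 0,"az": 0},
    {"dx": 0,"dy": 0,"dz": 0.01,"ax": 0,"ay": 0,"az": 0},
  ],
)

```text
time_s: 11.5
ee_pos: [0.6456, 0.0778, 0.0769]
eef_rot: [3.138, 0.0, 1.644]
force: [-0.2, 0.1, -1.1]
grip_width: 0.0937
```

```bash
python3 d.py "(.646,.0835,.042)"
```

```text
t 11.5 p [0.6456 0.0778 0.0769] yaw [179.77   0.    94.2 ] F [-0.2  0.1 -1.1] w 0.0937
(.646,.0835,.042) tool mm [ 5.6  0.6 34.9]
level err deg (tool) [ 0.23  0.   -0.3 ]
```

Emit:
play_rows(
  commands=[
    {"dx": 0.005,"dy": 0,"dz": 0.01,"ax": 0.2,"ay": 0,"az": -0.3},
    {"dx": 0,"dy": 0,"dz": 0.01,"ax": 0,"ay": 0,"az": 0},
    {"dx": 0,"dy": 0,"dz": 0.008,"ax": 0,"ay": 0,"az": 0},
    {"dx": 0,"dy": 0,"dz": 0.003,"ax": 0,"ay": 0,"az": 0},
    {"dx": 0,"dy": 0,"dz": 0,"ax": 0,"ay": 0,"az": 0},
  ],
)

```text
time_s: 11.92
ee_pos: [0.6449, 0.0827, 0.0429]
eef_rot: [-3.141, 0.0, 1.649]
force: [-0.5, -0.4, 0.8]
grip_width: 0.0937
```

```bash
python3 d.py "(.646,.0835,.042)"
```

```text
t 11.92 p [0.6449 0.0827 0.0429] yaw [-179.96    0.     94.48] F [-0.5 -0.4  0.8] w 0.0937
(.646,.0835,.042) tool mm [0.7 1.2 0.9]
level err deg (tool) [-0.04  0.   -0.02]
```

Emit:
play_rows(
  commands=[
    {"dx": 0.0005,"dy": 0.001,"dz": 0.0005,"ax": 0,"ay": 0,"az": 0},
    {"dx": 0,"dy": 0,"dz": 0,"ax": 0,"ay": 0,"az": 0},
    {"dx": 0,"dy": 0,"dz": 0,"ax": 0,"ay": 0,"az": 0},
    {"dx": 0,"dy": 0,"dz": 0,"ax": 0,"ay": 0,"az": 0},
    {"dx": 0,"dy": 0,"dz": 0,"ax": 0,"ay": 0,"az": 0},
  ],
  claw=0,
)

```text
time_s: 12.33
ee_pos: [0.6471, 0.0834, 0.0448]
eef_rot: [3.139, 0.0, 1.649]
force: [0.8, -0.4, -0.2]
grip_width: 0.0642
```

Emit:
play_rows(
  commands=[
    {"dx": 0,"dy": 0,"dz": 0,"ax": 0,"ay": 0,"az": 0},
    {"dx": 0,"dy": 0,"dz": 0,"ax": 0,"ay": 0,"az": 0},
    {"dx": 0,"dy": 0,"dz": 0,"ax": 0,"ay": 0,"az": 0},
    {"dx": 0,"dy": 0,"dz": 0,"ax": 0,"ay": 0,"az": 0},
    {"dx": 0,"dy": 0,"dz": 0,"ax": 0,"ay": 0,"az": 0},
  ],
)

```text
time_s: 12.75
ee_pos: [0.6475, 0.0834, 0.0456]
eef_rot: [3.137, 0.0, 1.649]
force: [0.4, -0.4, -1.2]
grip_width: 0.0315
```

Emit:
play_rows(
  commands=[
    {"dx": 0,"dy": 0,"dz": 0,"ax": 0,"ay": 0,"az": 0},
    {"dx": 0,"dy": 0,"dz": 0,"ax": 0,"ay": 0,"az": 0},
    {"dx": 0,"dy": 0,"dz": 0,"ax": 0,"ay": 0,"az": 0},
    {"dx": 0,"dy": 0,"dz": 0,"ax": 0,"ay": 0,"az": 0},
    {"dx": 0,"dy": 0,"dz": 0,"ax": 0,"ay": 0,"az": 0},
  ],
)

```text
time_s: 13.17
ee_pos: [0.6475, 0.0834, 0.0456]
eef_rot: [3.137, 0.0, 1.649]
force: [-0.6, 0.2, 0.4]
grip_width: 0.0314
```

```bash
python3 d.py "(.555,.0835,.122)" "(.457,-.0387,.122)"
```

```text
t 13.17 p [0.6475 0.0834 0.0456] yaw [1.7976e+02 1.0000e-02 9.4480e+01] F [-0.6  0.2  0.4] w 0.0314
(.555,.0835,.122) tool mm [  7.4 -91.9 -76.8]
(.457,-.0387,.122) tool mm [-114.2 -107.2   -0.4]
level err deg (tool) [ 0.24  0.01 -0.02]
```

Emit:
play_rows(
  commands=[
    {"dx": 0,"dy": 0,"dz": -0.01,"ax": 0,"ay": 0,"az": 0},
    {"dx": 0,"dy": 0,"dz": -0.02,"ax": 0,"ay": 0,"az": 0},
    {"dx": 0,"dy": 0,"dz": -0.02,"ax": 0,"ay": 0,"az": 0},
    {"dx": 0,"dy": 0,"dz": -0.018,"ax": 0,"ay": 0,"az": 0},
    {"dx": 0,"dy": -0.005,"dz": -0.008,"ax": 0,"ay": 0,"az": 0},
  ],
)

```text
time_s: 13.58
ee_pos: [0.641, 0.0828, 0.1239]
eef_rot: [-3.14, 0.0, 1.649]
force: [0.3, -0.7, -0.7]
grip_width: 0.0316
```

Emit:
play_rows(
  commands=[
    {"dx": 0.001,"dy": -0.016,"dz": 0,"ax": 0,"ay": 0,"az": 0},
    {"dx": 0.001,"dy": -0.02,"dz": 0,"ax": 0,"ay": 0,"az": 0},
    {"dx": 0.001,"dy": -0.02,"dz": 0,"ax": 0,"ay": 0,"az": 0},
    {"dx": 0,"dy": -0.02,"dz": 0,"ax": 0,"ay": 0,"az": 0},
    {"dx": -0.008,"dy": -0.018,"dz": 0,"ax": 0,"ay": 0,"az": 0},
  ],
)

```text
time_s: 14.0
ee_pos: [0.5445, 0.071, 0.127]
eef_rot: [3.137, -0.0, 1.65]
force: [-0.1, -0.3, -0.2]
grip_width: 0.0318
```

```bash
python3 d.py "(.457,-.0387,.12)"
```

```text
t 14.0 p [0.5445 0.071  0.127 ] yaw [179.75  -0.    94.51] F [-0.1 -0.3 -0.2] w 0.0318
(.457,-.0387,.12) tool mm [-102.4  -95.9    6.6]
level err deg (tool) [ 0.25 -0.    0.01]
```

Emit:
play_rows(
  commands=[
    {"dx": -0.018,"dy": -0.017,"dz": 0.001,"ax": 0.2,"ay": 0,"az": 0},
    {"dx": -0.023,"dy": -0.021,"dz": 0.001,"ax": 0,"ay": 0,"az": 0},
    {"dx": -0.023,"dy": -0.021,"dz": 0.002,"ax": 0,"ay": 0,"az": 0},
    {"dx": -0.018,"dy": -0.017,"dz": 0.002,"ax": 0,"ay": 0,"az": 0},
    {"dx": -0.012,"dy": -0.01,"dz": 0.002,"ax": 0,"ay": 0,"az": 0},
  ],
)

```text
time_s: 14.42
ee_pos: [0.4586, -0.0312, 0.1194]
eef_rot: [3.14, -0.0, 1.654]
force: [0.1, 0.1, 0.1]
grip_width: 0.0317
```

```bash
python3 d.py "(.457,-.0387,.075)"
```

```text
t 14.42 p [ 0.4586 -0.0312  0.1194] yaw [179.91  -0.    94.77] F [0.1 0.1 0.1] w 0.0317
(.457,-.0387,.075) tool mm [-7.3 -2.3 44.4]
level err deg (tool) [ 0.09 -0.    0.27]
```

Emit:
play_rows(
  commands=[
    {"dx": -0.004,"dy": 0,"dz": 0.006,"ax": 0,"ay": 0,"az": 0},
    {"dx": 0,"dy": 0,"dz": 0.012,"ax": 0,"ay": 0,"az": 0},
    {"dx": 0,"dy": 0,"dz": 0.012,"ax": 0,"ay": 0,"az": 0},
    {"dx": 0,"dy": 0,"dz": 0.012,"ax": 0,"ay": 0,"az": 0},
    {"dx": 0,"dy": 0,"dz": 0.006,"ax": 0,"ay": 0,"az": 0},
  ],
)

```text
time_s: 14.83
ee_pos: [0.4581, -0.0371, 0.0708]
eef_rot: [3.136, 0.001, 1.65]
force: [-0.0, -0.4, -1.1]
grip_width: 0.0316
```

```bash
python3 d.py "(.457,-.0387,.0386)"
```

```text
t 14.83 p [ 0.4581 -0.0371  0.0708] yaw [1.7966e+02 6.0000e-02 9.4530e+01] F [-0.  -0.4 -1.1] w 0.0316
(.457,-.0387,.0386) tool mm [-1.5 -1.4 32.2]
level err deg (tool) [0.34 0.06 0.03]
```

Emit:
play_rows(
  commands=[
    {"dx": -0.001,"dy": -0.001,"dz": 0.008,"ax": 0.3,"ay": 0,"az": 0},
    {"dx": 0,"dy": 0,"dz": 0.009,"ax": 0,"ay": 0,"az": 0},
    {"dx": 0,"dy": 0,"dz": 0.007,"ax": 0,"ay": 0,"az": 0},
    {"dx": 0,"dy": 0,"dz": 0.004,"ax": 0,"ay": 0,"az": 0},
    {"dx": 0,"dy": 0,"dz": 0.001,"ax": 0,"ay": 0,"az": 0},
  ],
)

```text
time_s: 15.25
ee_pos: [0.4574, -0.0373, 0.0383]
eef_rot: [-3.141, 0.001, 1.651]
force: [-2.1, -0.9, 19.4]
grip_width: 0.0319
```

Emit:
play_rows(
  commands=[
    {"dx": 0,"dy": 0,"dz": 0.001,"ax": 0,"ay": 0,"az": 0},
    {"dx": 0,"dy": 0,"dz": 0.001,"ax": 0,"ay": 0,"az": 0},
    {"dx": 0,"dy": 0,"dz": 0.0005,"ax": 0,"ay": 0,"az": 0},
    {"dx": 0,"dy": 0,"dz": 0.0005,"ax": 0,"ay": 0,"az": 0},
    {"dx": 0,"dy": 0,"dz": 0.0005,"ax": 0,"ay": 0,"az": 0},
  ],
)

```text
time_s: 15.67
ee_pos: [0.4582, -0.0374, 0.0381]
eef_rot: [-3.141, 0.001, 1.652]
force: [-6.0, -0.5, 10.9]
grip_width: 0.0314
```

```bash
python3 d.py "(.457,-.0387,.0386)"
```

```text
t 15.67 p [ 0.4582 -0.0374  0.0381] yaw [-1.7998e+02  8.0000e-02  9.4630e+01] F [-6.  -0.5 10.9] w 0.0314
(.457,-.0387,.0386) tool mm [-1.2 -1.3 -0.5]
level err deg (tool) [-0.02  0.08  0.13]
```

In contact with the floor. I release, rise, and go towards the square bottle at (0.6485, 0.0162).

Emit:
play_rows(
  commands=[
    {"dx": 0,"dy": 0,"dz": -0.0003,"ax": 0,"ay": 0,"az": 0},
    {"dx": 0,"dy": 0,"dz": 0,"ax": 0,"ay": 0,"az": 0},
    {"dx": 0,"dy": 0,"dz": 0,"ax": 0,"ay": 0,"az": 0},
    {"dx": 0,"dy": 0,"dz": 0,"ax": 0,"ay": 0,"az": 0},
    {"dx": 0,"dy": 0,"dz": 0,"ax": 0,"ay": 0,"az": 0},
  ],
)

```text
time_s: 16.08
ee_pos: [0.4587, -0.0374, 0.0386]
eef_rot: [3.141, 0.002, 1.652]
force: [-0.2, 0.4, -0.9]
grip_width: 0.0314
```

Emit:
play_rows(
  commands=[
    {"dx": 0,"dy": 0,"dz": 0,"ax": 0,"ay": 0,"az": 0},
    {"dx": 0,"dy": 0,"dz": 0,"ax": 0,"ay": 0,"az": 0},
    {"dx": 0,"dy": 0,"dz": 0,"ax": 0,"ay": 0,"az": 0},
    {"dx": 0,"dy": 0,"dz": 0,"ax": 0,"ay": 0,"az": 0},
    {"dx": 0,"dy": 0,"dz": 0,"ax": 0,"ay": 0,"az": 0},
  ],
  claw=1,
)

```text
time_s: 16.5
ee_pos: [0.4588, -0.0374, 0.0385]
eef_rot: [3.14, 0.002, 1.652]
force: [-0.0, -1.0, -0.9]
grip_width: 0.0618
```

Emit:
play_rows(
  commands=[
    {"dx": 0,"dy": 0,"dz": 0,"ax": 0,"ay": 0,"az": 0},
    {"dx": 0,"dy": 0,"dz": -0.01,"ax": 0,"ay": 0,"az": 0},
    {"dx": 0,"dy": 0,"dz": -0.03,"ax": 0,"ay": 0,"az": 0},
    {"dx": 0,"dy": 0,"dz": -0.04,"ax": 0,"ay": 0,"az": 0},
    {"dx": 0,"dy": 0,"dz": -0.035,"ax": 0,"ay": 0,"az": 0},
  ],
)

```text
time_s: 16.92
ee_pos: [0.455, -0.0367, 0.1529]
eef_rot: [-3.13, -0.002, 1.651]
force: [-0.6, -0.2, 0.1]
grip_width: 0.0928
```

```bash
python3 d.py "(.6485,.0162,.16)"
```

```text
t 16.92 p [ 0.455  -0.0367  0.1529] yaw [-1.7931e+02 -9.0000e-02  9.4620e+01] F [-0.6 -0.2  0.1] w 0.0928
(.6485,.0162,.16) tool mm [ 37.1 197.1  -9.4]
level err deg (tool) [-0.69 -0.09  0.12]
```

Emit:
play_rows(
  commands=[
    {"dx": 0.003,"dy": 0.015,"dz": 0,"ax": -0.5,"ay": 0,"az": 0},
    {"dx": 0.004,"dy": 0.025,"dz": 0,"ax": 0,"ay": 0,"az": 0},
    {"dx": 0.004,"dy": 0.025,"dz": 0,"ax": 0,"ay": 0,"az": 0},
    {"dx": 0.004,"dy": 0.025,"dz": 0,"ax": 0,"ay": 0,"az": 0},
    {"dx": 0.004,"dy": 0.025,"dz": 0,"ax": 0,"ay": 0,"az": 0},
  ],
)

```text
time_s: 17.33
ee_pos: [0.5726, -0.0085, 0.1686]
eef_rot: [3.127, 0.002, 1.65]
force: [0.6, 0.0, 1.2]
grip_width: 0.0941
```

Emit:
play_rows(
  commands=[
    {"dx": 0.004,"dy": 0.025,"dz": 0,"ax": 0,"ay": 0,"az": 0},
    {"dx": 0.004,"dy": 0.025,"dz": 0,"ax": 0,"ay": 0,"az": 0},
    {"dx": 0.004,"dy": 0.016,"dz": 0,"ax": 0,"ay": 0,"az": 0},
    {"dx": 0.003,"dy": 0.008,"dz": 0,"ax": 0,"ay": 0,"az": 0},
    {"dx": 0,"dy": 0,"dz": 0,"ax": 0,"ay": 0,"az": 0},
  ],
)

```text
time_s: 17.75
ee_pos: [0.6511, 0.0147, 0.1732]
eef_rot: [3.125, 0.002, 1.651]
force: [-0.7, 0.2, -0.7]
grip_width: 0.0938
```

```bash
python3 d.py "(.6485,.0162,.15)"; python3 -c "
from h import *
cv2.imwrite('pics/s4.png',viewer.camera('scene')[150:430,200:540,::-1].repeat(2,0).repeat(2,1))"
```

```text
t 17.75 p [0.6511 0.0147 0.1732] yaw [1.7906e+02 1.4000e-01 9.4570e+01] F [-0.7  0.2 -0.7] w 0.0938
(.6485,.0162,.15) tool mm [ 1.8 -2.9 23.2]
level err deg (tool) [0.94 0.14 0.07]
```

View pics/s4.png

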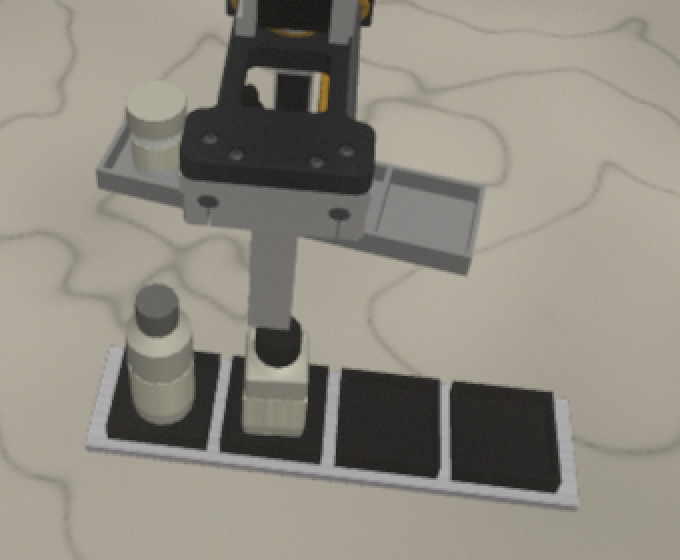

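The jar stands, the finger is lined up with the square bottle, and its two neighbouring holders are empty. Descending.

Emit:
play_rows(
  commands=[
    {"dx": 0.001,"dy": -0.002,"dz": 0.012,"ax": 0.9,"ay": 0,"az": 0},
    {"dx": 0,"dy": 0,"dz": 0.022,"ax": 0,"ay": 0,"az": 0},
    {"dx": 0,"dy": 0,"dz": 0.022,"ax": 0,"ay": 0,"az": 0},
    {"dx": 0,"dy": 0,"dz": 0.018,"ax": 0,"ay": 0,"az": 0},
    {"dx": 0,"dy": 0,"dz": 0.01,"ax": 0,"ay": 0,"az": 0},
  ],
)

```text
time_s: 18.22
ee_pos: [0.646, 0.0139, 0.0885]
eef_rot: [3.14, 0.003, 1.65]
force: [1.1, -0.6, -0.5]
grip_width: 0.094
```

```bash
python3 d.py "(.6485,.0162,.043)"
```

```text
t 18.22 p [0.646  0.0139 0.0885] yaw [179.94   0.18  94.52] F [ 1.1 -0.6 -0.5] w 0.094
(.6485,.0162,.043) tool mm [ 2.3  2.6 45.5]
level err deg (tool) [0.06 0.18 0.02]
```

Emit:
play_rows(
  commands=[
    {"dx": 0.002,"dy": 0.002,"dz": 0.012,"ax": 0,"ay": 0,"az": 0},
    {"dx": 0,"dy": 0,"dz": 0.014,"ax": 0,"ay": 0,"az": 0},
    {"dx": 0,"dy": 0,"dz": 0.01,"ax": 0,"ay": 0,"az": 0},
    {"dx": 0,"dy": 0,"dz": 0.004,"ax": 0,"ay": 0,"az": 0},
    {"dx": 0,"dy": 0,"dz": 0,"ax": 0,"ay": 0,"az": 0},
  ],
)

```text
time_s: 18.63
ee_pos: [0.6455, 0.0156, 0.0438]
eef_rot: [-3.138, 0.003, 1.649]
force: [0.7, -0.4, 0.3]
grip_width: 0.094
```

```bash
python3 d.py "(.6485,.0162,.043)"
```

```text
t 18.63 p [0.6455 0.0156 0.0438] yaw [-1.7979e+02  1.6000e-01  9.4470e+01] F [ 0.7 -0.4  0.3] w 0.094
(.6485,.0162,.043) tool mm [0.4 3.  0.8]
level err deg (tool) [-0.21  0.16 -0.03]
```

Emit:
play_rows(
  commands=[
    {"dx": 0,"dy": 0.002,"dz": 0.001,"ax": 0,"ay": 0,"az": 0},
    {"dx": 0,"dy": 0,"dz": 0,"ax": 0,"ay": 0,"az": 0},
    {"dx": 0,"dy": 0,"dz": 0,"ax": 0,"ay": 0,"az": 0},
    {"dx": 0,"dy": 0,"dz": 0,"ax": 0,"ay": 0,"az": 0},
    {"dx": 0,"dy": 0,"dz": 0,"ax": 0,"ay": 0,"az": 0},
  ],
  claw=0,
)

```text
time_s: 19.05
ee_pos: [0.6491, 0.0158, 0.0456]
eef_rot: [3.142, 0.003, 1.649]
force: [0.0, -0.0, 0.8]
grip_width: 0.0642
```

Emit:
play_rows(
  commands=[
    {"dx": 0,"dy": 0,"dz": 0,"ax": 0,"ay": 0,"az": 0},
    {"dx": 0,"dy": 0,"dz": 0,"ax": 0,"ay": 0,"az": 0},
    {"dx": 0,"dy": 0,"dz": 0,"ax": 0,"ay": 0,"az": 0},
    {"dx": 0,"dy": 0,"dz": 0,"ax": 0,"ay": 0,"az": 0},
    {"dx": 0,"dy": 0,"dz": 0,"ax": 0,"ay": 0,"az": 0},
  ],
)

```text
time_s: 19.47
ee_pos: [0.6495, 0.0157, 0.0466]
eef_rot: [3.14, 0.003, 1.649]
force: [-0.3, 0.1, -0.5]
grip_width: 0.0359
```

Emit:
play_rows(
  commands=[
    {"dx": 0,"dy": 0,"dz": 0,"ax": 0,"ay": 0,"az": 0},
    {"dx": 0,"dy": 0,"dz": 0,"ax": 0,"ay": 0,"az": 0},
    {"dx": 0,"dy": 0,"dz": 0,"ax": 0,"ay": 0,"az": 0},
    {"dx": 0,"dy": 0,"dz": 0,"ax": 0,"ay": 0,"az": 0},
    {"dx": 0,"dy": 0,"dz": 0,"ax": 0,"ay": 0,"az": 0},
  ],
)

```text
time_s: 19.88
ee_pos: [0.6495, 0.0157, 0.0466]
eef_rot: [3.14, 0.003, 1.649]
force: [0.6, 1.5, 0.3]
grip_width: 0.0363
```

```bash
python3 d.py "(.555,.0162,.122)" "(.4641,.029,.122)"
```

```text
t 19.88 p [0.6495 0.0157 0.0466] yaw [179.91   0.2   94.47] F [0.6 1.5 0.3] w 0.0363
(.555,.0162,.122) tool mm [  7.6 -94.  -75.6]
(.4641,.029,.122) tool mm [ 19.8 -89.6  -0.2]
level err deg (tool) [ 0.09  0.2  -0.03]
```

Emit:
play_rows(
  commands=[
    {"dx": 0,"dy": 0,"dz": -0.01,"ax": 0,"ay": 0,"az": 0},
    {"dx": 0,"dy": 0,"dz": -0.02,"ax": 0,"ay": 0,"az": 0},
    {"dx": 0,"dy": 0,"dz": -0.02,"ax": 0,"ay": 0,"az": 0},
    {"dx": 0,"dy": 0,"dz": -0.018,"ax": 0,"ay": 0,"az": 0},
    {"dx": 0,"dy": -0.005,"dz": -0.008,"ax": 0,"ay": 0,"az": 0},
  ],
)

```text
time_s: 20.3
ee_pos: [0.643, 0.0156, 0.1248]
eef_rot: [-3.138, 0.003, 1.649]
force: [0.1, -0.0, -0.4]
grip_width: 0.0361
```

Emit:
play_rows(
  commands=[
    {"dx": 0.003,"dy": -0.016,"dz": 0,"ax": 0,"ay": 0,"az": 0},
    {"dx": 0.003,"dy": -0.02,"dz": 0,"ax": 0,"ay": 0,"az": 0},
    {"dx": 0.003,"dy": -0.02,"dz": 0,"ax": 0,"ay": 0,"az": 0},
    {"dx": 0.003,"dy": -0.02,"dz": 0,"ax": 0,"ay": 0,"az": 0},
    {"dx": 0.003,"dy": -0.02,"dz": 0,"ax": 0,"ay": 0,"az": 0},
  ],
)

```text
time_s: 20.72
ee_pos: [0.5431, 0.0229, 0.128]
eef_rot: [3.14, 0.003, 1.648]
force: [0.1, -0.5, -0.7]
grip_width: 0.0358
```

```bash
python3 d.py "(.4641,.029,.12)"
```

```text
t 20.72 p [0.5431 0.0229 0.128 ] yaw [179.93   0.2   94.44] F [ 0.1 -0.5 -0.7] w 0.0358
(.4641,.029,.12) tool mm [ 12.2 -78.3   7.9]
level err deg (tool) [ 0.07  0.2  -0.06]
```

Emit:
play_rows(
  commands=[
    {"dx": 0.003,"dy": -0.02,"dz": 0.001,"ax": 0,"ay": 0.2,"az": 0},
    {"dx": 0.003,"dy": -0.02,"dz": 0.001,"ax": 0,"ay": 0,"az": 0},
    {"dx": 0.003,"dy": -0.016,"dz": 0.001,"ax": 0,"ay": 0,"az": 0},
    {"dx": 0.002,"dy": -0.01,"dz": 0.001,"ax": 0,"ay": 0,"az": 0},
    {"dx": 0.001,"dy": -0.004,"dz": 0.001,"ax": 0,"ay": 0,"az": 0},
  ],
)

```text
time_s: 21.13
ee_pos: [0.4641, 0.0298, 0.1232]
eef_rot: [3.141, -0.0, 1.648]
force: [-0.3, 0.5, 0.1]
grip_width: 0.0359
```

```bash
python3 d.py "(.4641,.029,.072)"
```

```text
t 21.13 p [0.4641 0.0298 0.1232] yaw [ 1.7994e+02 -1.0000e-02  9.4450e+01] F [-0.3  0.5  0.1] w 0.0359
(.4641,.029,.072) tool mm [-0.9 -0.1 51.2]
level err deg (tool) [ 0.06 -0.01 -0.05]
```

Emit:
play_rows(
  commands=[
    {"dx": 0,"dy": 0,"dz": 0.008,"ax": 0,"ay": 0,"az": 0},
    {"dx": 0,"dy": 0,"dz": 0.013,"ax": 0,"ay": 0,"az": 0},
    {"dx": 0,"dy": 0,"dz": 0.013,"ax": 0,"ay": 0,"az": 0},
    {"dx": 0,"dy": 0,"dz": 0.012,"ax": 0,"ay": 0,"az": 0},
    {"dx": 0,"dy": 0,"dz": 0.006,"ax": 0,"ay": 0,"az": 0},
  ],
)

```text
time_s: 21.55
ee_pos: [0.4655, 0.0297, 0.0695]
eef_rot: [3.136, 0.0, 1.649]
force: [1.0, -0.1, -1.3]
grip_width: 0.0364
```

```bash
python3 d.py "(.4641,.029,.0393)"
```

```text
t 21.55 p [0.4655 0.0297 0.0695] yaw [1.7967e+02 2.0000e-02 9.4460e+01] F [ 1.  -0.1 -1.3] w 0.0364
(.4641,.029,.0393) tool mm [-0.6 -1.6 30.2]
level err deg (tool) [ 0.33  0.02 -0.04]
```

Emit:
play_rows(
  commands=[
    {"dx": 0,"dy": -0.001,"dz": 0.008,"ax": 0.3,"ay": 0,"az": 0},
    {"dx": 0,"dy": 0,"dz": 0.008,"ax": 0,"ay": 0,"az": 0},
    {"dx": 0,"dy": 0,"dz": 0.006,"ax": 0,"ay": 0,"az": 0},
    {"dx": 0,"dy": 0,"dz": 0.003,"ax": 0,"ay": 0,"az": 0},
    {"dx": 0,"dy": 0,"dz": 0.001,"ax": 0,"ay": 0,"az": 0},
  ],
)

```text
time_s: 21.97
ee_pos: [0.4648, 0.0295, 0.0395]
eef_rot: [-3.14, 0.0, 1.648]
force: [0.1, -0.3, -0.2]
grip_width: 0.0357
```

```bash
python3 d.py "(.4641,.029,.0393)"
```

```text
t 21.97 p [0.4648 0.0295 0.0395] yaw [-1.7989e+02  1.0000e-02  9.4440e+01] F [ 0.1 -0.3 -0.2] w 0.0357
(.4641,.029,.0393) tool mm [-0.4 -0.8  0.2]
level err deg (tool) [-0.11  0.01 -0.06]
```

Emit:
play_rows(
  commands=[
    {"dx": 0,"dy": 0,"dz": 0.001,"ax": 0,"ay": 0,"az": 0},
    {"dx": 0,"dy": 0,"dz": 0.001,"ax": 0,"ay": 0,"az": 0},
    {"dx": 0,"dy": 0,"dz": 0.001,"ax": 0,"ay": 0,"az": 0},
    {"dx": 0,"dy": 0,"dz": 0.001,"ax": 0,"ay": 0,"az": 0},
    {"dx": 0,"dy": 0,"dz": 0.001,"ax": 0,"ay": 0,"az": 0},
  ],
)

```text
time_s: 22.38
ee_pos: [0.4653, 0.0295, 0.0393]
eef_rot: [-3.14, 0.001, 1.649]
force: [-7.3, 0.1, 14.1]
grip_width: 0.0361
```

In contact with the floor. I release and rise towards the tall bottle at (0.653, -0.0515).

Emit:
play_rows(
  commands=[
    {"dx": 0,"dy": 0,"dz": -0.0003,"ax": 0,"ay": 0,"az": 0},
    {"dx": 0,"dy": 0,"dz": 0,"ax": 0,"ay": 0,"az": 0},
    {"dx": 0,"dy": 0,"dz": 0,"ax": 0,"ay": 0,"az": 0},
    {"dx": 0,"dy": 0,"dz": 0,"ax": 0,"ay": 0,"az": 0},
    {"dx": 0,"dy": 0,"dz": 0,"ax": 0,"ay": 0,"az": 0},
  ],
)

```text
time_s: 22.8
ee_pos: [0.4663, 0.0295, 0.041]
eef_rot: [3.14, 0.001, 1.649]
force: [0.5, -0.2, -1.0]
grip_width: 0.0358
```

Emit:
play_rows(
  commands=[
    {"dx": 0,"dy": 0,"dz": 0,"ax": 0,"ay": 0,"az": 0},
    {"dx": 0,"dy": 0,"dz": 0,"ax": 0,"ay": 0,"az": 0},
    {"dx": 0,"dy": 0,"dz": 0,"ax": 0,"ay": 0,"az": 0},
    {"dx": 0,"dy": 0,"dz": 0,"ax": 0,"ay": 0,"az": 0},
    {"dx": 0,"dy": 0,"dz": 0,"ax": 0,"ay": 0,"az": 0},
  ],
  claw=1,
)

```text
time_s: 23.22
ee_pos: [0.4665, 0.0295, 0.041]
eef_rot: [3.14, 0.001, 1.649]
force: [0.7, 0.2, 0.4]
grip_width: 0.0657
```

Emit:
play_rows(
  commands=[
    {"dx": 0,"dy": 0,"dz": 0,"ax": 0,"ay": 0,"az": 0},
    {"dx": 0,"dy": 0,"dz": -0.01,"ax": 0,"ay": 0,"az": 0},
    {"dx": 0,"dy": 0,"dz": -0.03,"ax": 0,"ay": 0,"az": 0},
    {"dx": 0,"dy": 0,"dz": -0.04,"ax": 0,"ay": 0,"az": 0},
    {"dx": 0,"dy": 0,"dz": -0.035,"ax": 0,"ay": 0,"az": 0},
  ],
)

```text
time_s: 23.63
ee_pos: [0.4626, 0.0296, 0.1552]
eef_rot: [-3.13, -0.0, 1.649]
force: [0.4, 0.5, -0.3]
grip_width: 0.0939
```

```bash
python3 d.py "(.653,-.0515,.165)"
```

```text
t 23.63 p [0.4626 0.0296 0.1552] yaw [-1.7931e+02 -3.0000e-02  9.4490e+01] F [ 0.4  0.5 -0.3] w 0.0939
(.653,-.0515,.165) tool mm [-95.7 183.4 -12. ]
level err deg (tool) [-0.69 -0.03 -0.01]
```

Emit:
play_rows(
  commands=[
    {"dx": -0.008,"dy": 0.014,"dz": 0,"ax": -0.5,"ay": 0,"az": 0},
    {"dx": -0.012,"dy": 0.024,"dz": 0,"ax": 0,"ay": 0,"az": 0},
    {"dx": -0.012,"dy": 0.024,"dz": 0,"ax": 0,"ay": 0,"az": 0},
    {"dx": -0.012,"dy": 0.024,"dz": 0,"ax": 0,"ay": 0,"az": 0},
    {"dx": -0.012,"dy": 0.024,"dz": 0,"ax": 0,"ay": 0,"az": 0},
  ],
)

```text
time_s: 24.05
ee_pos: [0.5811, -0.0177, 0.1711]
eef_rot: [3.127, 0.001, 1.652]
force: [0.1, 0.2, 0.2]
grip_width: 0.0938
```

Emit:
play_rows(
  commands=[
    {"dx": -0.012,"dy": 0.024,"dz": 0,"ax": 0,"ay": 0,"az": 0},
    {"dx": -0.012,"dy": 0.02,"dz": 0,"ax": 0,"ay": 0,"az": 0},
    {"dx": -0.008,"dy": 0.012,"dz": 0,"ax": 0,"ay": 0,"az": 0},
    {"dx": -0.003,"dy": 0.006,"dz": 0,"ax": 0,"ay": 0,"az": 0},
    {"dx": 0,"dy": 0,"dz": 0,"ax": 0,"ay": 0,"az": 0},
  ],
)

```text
time_s: 24.47
ee_pos: [0.6514, -0.0513, 0.1754]
eef_rot: [3.125, 0.002, 1.65]
force: [-0.6, 0.1, -0.2]
grip_width: 0.094
```

```bash
python3 d.py "(.653,-.0515,.165)"
```

```text
t 24.47 p [ 0.6514 -0.0513  0.1754] yaw [1.7906e+02 1.2000e-01 9.4560e+01] F [-0.6  0.1 -0.2] w 0.094
(.653,-.0515,.165) tool mm [-0.3  1.4 10.5]
level err deg (tool) [0.94 0.12 0.06]
```

Emit:
play_rows(
  commands=[
    {"dx": 0,"dy": 0.004,"dz": 0.012,"ax": 0.9,"ay": 0,"az": 0},
    {"dx": 0,"dy": 0,"dz": 0.022,"ax": 0,"ay": 0,"az": 0},
    {"dx": 0,"dy": 0,"dz": 0.022,"ax": 0,"ay": 0,"az": 0},
    {"dx": 0,"dy": 0,"dz": 0.018,"ax": 0,"ay": 0,"az": 0},
    {"dx": 0,"dy": 0,"dz": 0.01,"ax": 0,"ay": 0,"az": 0},
  ],
)

```text
time_s: 24.88
ee_pos: [0.6559, -0.0505, 0.0951]
eef_rot: [3.135, 0.003, 1.65]
force: [0.8, 0.6, 0.8]
grip_width: 0.0941
```

```bash
python3 d.py "(.653,-.0515,.047)"
```

```text
t 24.88 p [ 0.6559 -0.0505  0.0951] yaw [179.61   0.19  94.56] F [0.8 0.6 0.8] w 0.0941
(.653,-.0515,.047) tool mm [-0.6 -3.3 48.1]
level err deg (tool) [0.39 0.19 0.06]
```

Emit:
play_rows(
  commands=[
    {"dx": -0.001,"dy": -0.002,"dz": 0.012,"ax": 0,"ay": 0,"az": 0},
    {"dx": 0,"dy": 0,"dz": 0.015,"ax": 0,"ay": 0,"az": 0},
    {"dx": 0,"dy": 0,"dz": 0.01,"ax": 0,"ay": 0,"az": 0},
    {"dx": 0,"dy": 0,"dz": 0.005,"ax": 0,"ay": 0,"az": 0},
    {"dx": 0,"dy": 0,"dz": 0,"ax": 0,"ay": 0,"az": 0},
  ],
)

```text
time_s: 25.3
ee_pos: [0.6526, -0.0507, 0.0523]
eef_rot: [3.136, 0.003, 1.651]
force: [-0.3, -0.1, -0.1]
grip_width: 0.094
```

```bash
python3 d.py "(.653,-.0515,.047)"
```

```text
t 25.3 p [ 0.6526 -0.0507  0.0523] yaw [1.7968e+02 1.7000e-01 9.4610e+01] F [-0.3 -0.1 -0.1] w 0.094
(.653,-.0515,.047) tool mm [-0.8  0.3  5.3]
level err deg (tool) [0.32 0.17 0.11]
```

Emit:
play_rows(
  commands=[
    {"dx": -0.0005,"dy": 0,"dz": 0.004,"ax": 0.2,"ay": 0,"az": 0},
    {"dx": 0,"dy": 0,"dz": 0,"ax": 0,"ay": 0,"az": 0},
    {"dx": 0,"dy": 0,"dz": 0,"ax": 0,"ay": 0,"az": 0},
    {"dx": 0,"dy": 0,"dz": 0,"ax": 0,"ay": 0,"az": 0},
    {"dx": 0,"dy": 0,"dz": 0,"ax": 0,"ay": 0,"az": 0},
  ],
  claw=0,
)

```text
time_s: 25.72
ee_pos: [0.6539, -0.0512, 0.0512]
eef_rot: [3.136, 0.004, 1.652]
force: [0.3, -0.6, -0.1]
grip_width: 0.0644
```

Emit:
play_rows(
  commands=[
    {"dx": 0,"dy": 0,"dz": 0,"ax": 0,"ay": 0,"az": 0},
    {"dx": 0,"dy": 0,"dz": 0,"ax": 0,"ay": 0,"az": 0},
    {"dx": 0,"dy": 0,"dz": 0,"ax": 0,"ay": 0,"az": 0},
    {"dx": 0,"dy": 0,"dz": 0,"ax": 0,"ay": 0,"az": 0},
    {"dx": 0,"dy": 0,"dz": 0,"ax": 0,"ay": 0,"az": 0},
  ],
)

```text
time_s: 26.13
ee_pos: [0.6546, -0.0513, 0.0524]
eef_rot: [3.134, 0.004, 1.652]
force: [-0.6, 1.0, -1.4]
grip_width: 0.0376
```

Emit:
play_rows(
  commands=[
    {"dx": 0,"dy": 0,"dz": 0,"ax": 0,"ay": 0,"az": 0},
    {"dx": 0,"dy": 0,"dz": 0,"ax": 0,"ay": 0,"az": 0},
    {"dx": 0,"dy": 0,"dz": 0,"ax": 0,"ay": 0,"az": 0},
    {"dx": 0,"dy": 0,"dz": 0,"ax": 0,"ay": 0,"az": 0},
    {"dx": 0,"dy": 0,"dz": 0,"ax": 0,"ay": 0,"az": 0},
  ],
)

```text
time_s: 26.55
ee_pos: [0.6545, -0.0513, 0.0523]
eef_rot: [3.134, 0.004, 1.651]
force: [0.5, 0.3, -0.0]
grip_width: 0.0375
```

```bash
python3 d.py "(.553,-.0515,.125)" "(.553,.0966,.125)" "(.4711,.0966,.125)"
```

```text
t 26.55 p [ 0.6545 -0.0513  0.0523] yaw [179.58   0.24  94.62] F [ 0.5  0.3 -0. ] w 0.0375
(.553,-.0515,.125) tool mm [   7.7 -100.7  -73.4]
(.553,.0966,.125) tool mm [147.6  11.9  -0.5]
(.4711,.0966,.125) tool mm [  6.6 -81.6  -0.6]
level err deg (tool) [0.43 0.24 0.12]
```

Emit:
play_rows(
  commands=[
    {"dx": 0,"dy": 0,"dz": -0.01,"ax": 0,"ay": 0,"az": 0},
    {"dx": 0,"dy": 0,"dz": -0.02,"ax": 0,"ay": 0,"az": 0},
    {"dx": 0,"dy": 0,"dz": -0.02,"ax": 0,"ay": 0,"az": 0},
    {"dx": 0,"dy": 0,"dz": -0.018,"ax": 0,"ay": 0,"az": 0},
    {"dx": 0,"dy": -0.005,"dz": -0.008,"ax": 0,"ay": 0,"az": 0},
  ],
)

```text
time_s: 26.97
ee_pos: [0.6474, -0.0512, 0.1301]
eef_rot: [3.141, 0.003, 1.652]
force: [-0.6, 0.3, -0.9]
grip_width: 0.0381
```

Emit:
play_rows(
  commands=[
    {"dx": 0.001,"dy": -0.016,"dz": 0,"ax": 0.3,"ay": 0.2,"az": 0.1},
    {"dx": 0.001,"dy": -0.02,"dz": 0,"ax": 0,"ay": 0,"az": 0},
    {"dx": 0.003,"dy": -0.02,"dz": 0,"ax": 0,"ay": 0,"az": 0},
    {"dx": 0.006,"dy": -0.018,"dz": 0,"ax": 0,"ay": 0,"az": 0},
    {"dx": 0.012,"dy": -0.008,"dz": 0,"ax": 0,"ay": 0,"az": 0},
  ],
)

```text
time_s: 27.38
ee_pos: [0.5597, -0.0359, 0.133]
eef_rot: [-3.141, 0.0, 1.648]
force: [0.5, -0.1, -1.3]
grip_width: 0.0375
```

```bash
python3 d.py "(.553,.0966,.125)" "(.4711,.0966,.125)"
```

```text
t 27.38 p [ 0.5597 -0.0359  0.133 ] yaw [-1.7994e+02  2.0000e-02  9.4450e+01] F [ 0.5 -0.1 -1.3] w 0.0375
(.553,.0966,.125) tool mm [132.7   3.6   8. ]
(.4711,.0966,.125) tool mm [  6.3 -81.7   0.1]
level err deg (tool) [-0.06  0.02 -0.05]
```

Emit:
play_rows(
  commands=[
    {"dx": 0.018,"dy": 0.002,"dz": 0,"ax": 0,"ay": 0,"az": 0},
    {"dx": 0.024,"dy": 0.003,"dz": 0,"ax": 0,"ay": 0,"az": 0},
    {"dx": 0.024,"dy": 0.002,"dz": 0,"ax": 0,"ay": 0,"az": 0},
    {"dx": 0.024,"dy": 0,"dz": 0,"ax": 0,"ay": 0,"az": 0},
    {"dx": 0.02,"dy": -0.005,"dz": 0,"ax": 0,"ay": 0,"az": 0},
  ],
)

```text
time_s: 27.8
ee_pos: [0.549, 0.0755, 0.134]
eef_rot: [-3.14, 0.001, 1.643]
force: [0.2, 0.1, -2.5]
grip_width: 0.0379
```

Emit:
play_rows(
  commands=[
    {"dx": 0.012,"dy": -0.012,"dz": 0,"ax": 0,"ay": 0,"az": 0},
    {"dx": 0.006,"dy": -0.018,"dz": 0,"ax": 0,"ay": 0,"az": 0},
    {"dx": 0.002,"dy": -0.018,"dz": 0,"ax": 0,"ay": 0,"az": 0},
    {"dx": 0.001,"dy": -0.014,"dz": 0,"ax": 0,"ay": 0,"az": 0},
    {"dx": 0,"dy": -0.007,"dz": 0,"ax": 0,"ay": 0,"az": 0},
  ],
)

```text
time_s: 28.22
ee_pos: [0.4728, 0.0959, 0.1335]
eef_rot: [-3.138, 0.0, 1.648]
force: [-0.3, 0.2, -1.2]
grip_width: 0.0375
```

```bash
python3 d.py "(.4711,.0966,.08)"
```

```text
t 28.22 p [0.4728 0.0959 0.1335] yaw [-1.798e+02  2.000e-02  9.444e+01] F [-0.3  0.2 -1.2] w 0.0375
(.4711,.0966,.08) tool mm [ 0.9 -1.5 53.5]
level err deg (tool) [-0.2   0.02 -0.06]
```

Emit:
play_rows(
  commands=[
    {"dx": 0,"dy": 0.001,"dz": 0.008,"ax": 0,"ay": 0,"az": 0},
    {"dx": 0,"dy": 0,"dz": 0.013,"ax": 0,"ay": 0,"az": 0},
    {"dx": 0,"dy": 0,"dz": 0.013,"ax": 0,"ay": 0,"az": 0},
    {"dx": 0,"dy": 0,"dz": 0.012,"ax": 0,"ay": 0,"az": 0},
    {"dx": 0,"dy": 0,"dz": 0.006,"ax": 0,"ay": 0,"az": 0},
  ],
)

```text
time_s: 28.63
ee_pos: [0.4749, 0.0953, 0.0801]
eef_rot: [3.14, 0.0, 1.648]
force: [-0.4, 0.3, -1.1]
grip_width: 0.0375
```

```bash
python3 d.py "(.4711,.0966,.0453)"
```

```text
t 28.63 p [0.4749 0.0953 0.0801] yaw [1.7991e+02 1.0000e-02 9.4410e+01] F [-0.4  0.3 -1.1] w 0.0375
(.4711,.0966,.0453) tool mm [ 1.6 -3.8 34.8]
level err deg (tool) [ 0.09  0.01 -0.09]
```

Emit:
play_rows(
  commands=[
    {"dx": 0.001,"dy": -0.003,"dz": 0.008,"ax": 0,"ay": 0,"az": 0},
    {"dx": 0,"dy": 0,"dz": 0.01,"ax": 0,"ay": 0,"az": 0},
    {"dx": 0,"dy": 0,"dz": 0.008,"ax": 0,"ay": 0,"az": 0},
    {"dx": 0,"dy": 0,"dz": 0.003,"ax": 0,"ay": 0,"az": 0},
    {"dx": 0,"dy": 0,"dz": 0.001,"ax": 0,"ay": 0,"az": 0},
  ],
)

```text
time_s: 29.05
ee_pos: [0.4721, 0.0955, 0.0457]
eef_rot: [-3.141, 0.0, 1.647]
force: [0.3, 0.2, -0.9]
grip_width: 0.0377
```

```bash
python3 d.py "(.4711,.0966,.0453)"
```

```text
t 29.05 p [0.4721 0.0955 0.0457] yaw [-1.7999e+02  2.0000e-02  9.4350e+01] F [ 0.3  0.2 -0.9] w 0.0377
(.4711,.0966,.0453) tool mm [ 1.1 -0.9  0.4]
level err deg (tool) [-0.01  0.02 -0.15]
```

Emit:
play_rows(
  commands=[
    {"dx": 0,"dy": 0,"dz": 0.001,"ax": 0,"ay": 0,"az": 0},
    {"dx": 0,"dy": 0,"dz": 0.001,"ax": 0,"ay": 0,"az": 0},
    {"dx": 0,"dy": 0,"dz": 0.001,"ax": 0,"ay": 0,"az": 0},
    {"dx": 0,"dy": 0,"dz": 0.001,"ax": 0,"ay": 0,"az": 0},
    {"dx": 0,"dy": 0,"dz": 0.001,"ax": 0,"ay": 0,"az": 0},
  ],
)

```text
time_s: 29.47
ee_pos: [0.4724, 0.0957, 0.045]
eef_rot: [-3.141, 0.001, 1.647]
force: [-6.6, -1.1, 10.7]
grip_width: 0.0377
```

In contact with the floor. I release, rise, and clear the view.

Emit:
play_rows(
  commands=[
    {"dx": 0,"dy": 0,"dz": 0,"ax": 0,"ay": 0,"az": 0},
    {"dx": 0,"dy": 0,"dz": 0,"ax": 0,"ay": 0,"az": 0},
    {"dx": 0,"dy": 0,"dz": 0,"ax": 0,"ay": 0,"az": 0},
    {"dx": 0,"dy": 0,"dz": 0,"ax": 0,"ay": 0,"az": 0},
    {"dx": 0,"dy": 0,"dz": 0,"ax": 0,"ay": 0,"az": 0},
  ],
  claw=1,
)

```text
time_s: 29.88
ee_pos: [0.4738, 0.0959, 0.0469]
eef_rot: [3.138, 0.0, 1.647]
force: [-0.3, -0.4, -0.5]
grip_width: 0.0676
```

Emit:
play_rows(
  commands=[
    {"dx": 0,"dy": 0,"dz": 0,"ax": 0,"ay": 0,"az": 0},
    {"dx": 0,"dy": 0,"dz": 0,"ax": 0,"ay": 0,"az": 0},
    {"dx": 0,"dy": 0,"dz": -0.01,"ax": 0,"ay": 0,"az": 0},
    {"dx": 0,"dy": 0,"dz": -0.03,"ax": 0,"ay": 0,"az": 0},
    {"dx": 0,"dy": 0,"dz": -0.04,"ax": 0,"ay": 0,"az": 0},
  ],
)

```text
time_s: 30.3
ee_pos: [0.4701, 0.0954, 0.1236]
eef_rot: [-3.132, 0.001, 1.647]
force: [0.3, 0.5, 0.3]
grip_width: 0.0937
```

Emit:
play_rows(
  commands=[
    {"dx": 0,"dy": 0,"dz": -0.03,"ax": 0,"ay": 0,"az": 0},
    {"dx": 0.01,"dy": 0,"dz": -0.02,"ax": 0,"ay": 0,"az": 0},
    {"dx": 0.03,"dy": 0,"dz": 0,"ax": 0,"ay": 0,"az": 0},
    {"dx": 0.03,"dy": 0,"dz": 0,"ax": 0,"ay": 0,"az": 0},
    {"dx": 0.03,"dy": 0,"dz": 0,"ax": 0,"ay": 0,"az": 0},
  ],
)

```text
time_s: 30.72
ee_pos: [0.4654, 0.1948, 0.1891]
eef_rot: [3.136, -0.001, 1.64]
force: [1.2, -1.0, 0.2]
grip_width: 0.0938
```

Emit:
play_rows(
  commands=[
    {"dx": 0.03,"dy": 0,"dz": 0,"ax": 0,"ay": 0,"az": 0},
    {"dx": 0.03,"dy": 0,"dz": 0,"ax": 0,"ay": 0,"az": 0},
    {"dx": 0.03,"dy": 0,"dz": 0,"ax": 0,"ay": 0,"az": 0},
    {"dx": 0.02,"dy": 0,"dz": 0,"ax": 0,"ay": 0,"az": 0},
    {"dx": 0,"dy": 0,"dz": 0,"ax": 0,"ay": 0,"az": 0},
  ],
)

```text
time_s: 31.13
ee_pos: [0.4555, 0.3139, 0.1942]
eef_rot: [3.132, -0.003, 1.643]
force: [-0.3, -0.3, 0.2]
grip_width: 0.0939
```

```bash
python3 d.py; python3 -c "
from h import *
a=cv2.convertScaleAbs(viewer.camera('top')[240:380,150:450,::-1],alpha=1.2); b=viewer.camera('scene')[150:310,200:500,::-1]
cv2.imwrite('pics/f.png',cv2.resize(np.vstack([a,b]),None,fx=2,fy=2))"
```

```text
t 31.13 p [0.4555 0.3139 0.1942] yaw [ 1.7946e+02 -1.6000e-01  9.4140e+01] F [-0.3 -0.3  0.2] w 0.0939
level err deg (tool) [ 0.54 -0.16 -0.36]
```

View pics/f.png

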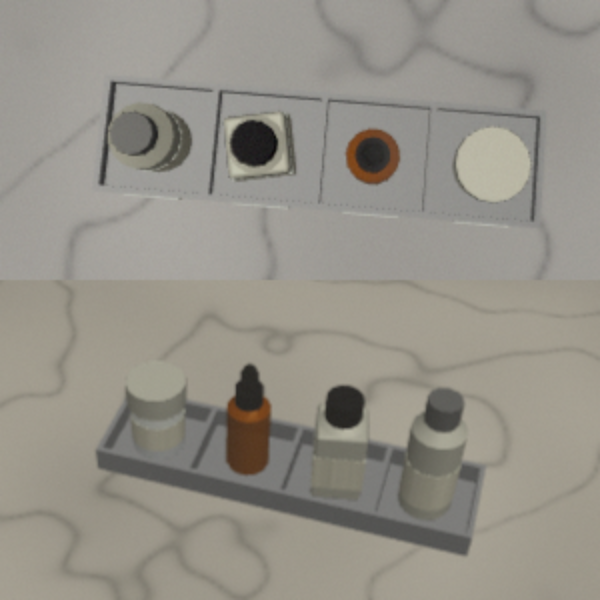

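All four stand upright, each in its mirrored compartment. Cap centres in the crop are tall (133,134), square (254,143), dropper (373,155) and jar (493,164). One numeric check, then I hand in.

Run:
```python
from h import *
from station import workorder
for n,p,z,d in(("tall",(133,134),.104,(.4711,.0966)),("sq",(254,143),.088,(.4641,.029)),("drop",(373,155),.096,(.457,-.0387)),("jar",(493,164),.066,(.45,-.1063))):
    print(n,((ray("top",(150+p[0]/2,240+p[1]/2),z)[:2]-d)*1e3).round(1),"mm off centre")
print(workorder.hand_in())
```

```text
tall [-2.9 -2.7] mm off centre
sq [-1.4  0.2] mm off centre
drop [-2.7  1.3] mm off centre
jar [-1.3 -0.2] mm off centre
the job is handed in; nothing more can be done
None
```

I moved all four bottles into the rack in reverse order and handed the job in at about 31 s of the 106 s allowed. From the robot's left, the rack now holds tall, square, dropper, jar; the rail held jar, dropper, square, tall.

- **Placing:** Each bottle was lowered until the wrist force showed floor contact (about 11–21 N) and then released. The tool drifted up about 0.3–2 mm around each release, so some bottles may have settled by that much.
- **Last checks:** The final pictures show all four upright and released. Their cap centres are within about 3 mm of the compartment middles, against the 18 mm allowed. The gripper was open and well clear.
- **Disagreement:** In the first look, the dropper's bulb measured a few millimetres off between the two cameras. It still gripped at the expected width. No check failed.

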